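# Take the tower of empties apart and sort it in the recycling niche

### The job

Someone has piled the recycling into one tower. Take it apart from the top down, one thing at a time: stand the battery in the open well of the red battery box, then the white pot in the empty square part of the long grey caddy, then the glass jar in the square wooden tray, and last the steel tin in the round steel dish. Each must end upright, flat on the floor of its own place and let go, and do not knock over or shove away the tall blue bottle at the back.

Things in the scene. Friction and masses are not known exactly. Their poses are not given: they have to be found in the camera images.
- battery: Large round dry cell, upright, top of the tower: black cylinder with a copper band near its top, 33 mm diameter, 58 mm high plus a 3 mm steel nub on top. Loose, about 140 g. Origin: centre of its underside; z along its axis, up.
- pot: Small closed white plastic pot standing under the battery: body 41 mm diameter, its lid (from 32 to 44 mm above the underside) 44 mm diameter; 44 mm high. Loose, about 40 g. Origin: centre of its underside; z up.
- jar: Low clear glass jar with a brass-coloured lid, standing under the pot: glass 56 mm diameter up to 38 mm above the underside, narrowing to the lid of 54 mm diameter (from 40 to 52 mm); 52 mm high. Loose, about 150 g. Origin: centre of its underside; z up.
- tin: Empty steel tomato tin turned upside down, at the foot of the tower, standing on the shelf: 65 mm diameter, with 3 mm beads of 68 mm diameter at foot and top; 58 mm high, closed flat top. Loose, about 80 g. Origin: centre of its underside; z up.
- battery_box: Red plastic battery collection box, fixed, 110 mm long, 70 mm wide, with its sliding lid pushed back along +x. The open part is a square well of 52 by 52 mm, 8 mm deep: floor 22 mm and rim 30 mm above the shelf. Origin: on the shelf, under the centre of the open well; the lid (up to 38 mm above the shelf) covers x = +30 to +80 mm; the well's edges run along x and y.
- caddy: Long low grey plastic caddy, fixed, 108 by 70 mm. It has an empty square part of 63 by 63 mm, and beyond it along +x a narrow part already filled with two flat aluminium bottle tops (13 mm high). Floor 4 mm, rim 12 mm above the shelf. Origin: on the shelf, under the centre of the empty square part.
- wood_tray: Square plywood tray, fixed, 87 by 87 mm outside, 75 by 75 mm inside; floor 6 mm, rim 13 mm above the shelf. Origin: underside, at its centre; its edges run along x and y.
- dish: Round steel dish, fixed, 100 mm diameter outside, 92 mm inside; floor 4 mm, rim 12 mm above the shelf. Origin: underside, at its centre.
- blue_bottle: Blue plastic bottle with white cap, standing loose at the back, 64 mm diameter, 190 mm high; a bystander to be left standing where it is. Origin: centre of its underside. (Other bystanders: a flat brass-coloured lid, a white coat hook and a small flat carton lie between the places, all under 40 mm high; fixed crates and papers stand further back and to the sides.)
Not all that is in view belongs to the job. Several things have the shape of the battery_box; the one meant has the colours described above.

How it is judged:
By the outcome, as a careful person would: the job done as asked, in the order asked, and still so for the second after the job is handed in, with the robot touching nothing.
It also fails if it takes over 120 s, if anything falls off the work surface, if the arm or the gripper's body presses on something with over 40 N, if the wrist force passes 120 N, or if a joint passes its speed limit or range.

### The arm

A 6-joint arm with a two-finger parallel gripper is mounted at the origin on the work surface. World frame = base frame: x ahead of the robot, y to its left, z up, the work surface at z = 0. Lengths are in m, angles in rad, forces in N, time in s.
With the tool pointing down it reaches from about 0.375 to 0.9 m from the base axis. Payload 3.1 kg.
Tool frame: the origin (TCP) lies midway between the tips of the shut fingers; the grasp point (between the pads) lies robot.tcp_to_grasp behind it (robot.tcp_to_grasp is the distance from the TCP to the grasp point, in m); z points along the fingers, y is the direction in which the jaws open and shut (so a half turn about z gives the same grasp; the last joint's range is limited). The gripper opens to 87 mm and grips with 3 to 60 N. Pads are 19 mm wide; open, the fingers measure 117 mm over their backs; the gripper's body (75 mm by 190 mm) begins 51 mm behind the grasp point.
Start: joints at [0.961, 0.527, 1.433, -0, 1.181, -0.178], TCP at [0.262, 0.568, 0.223] pointing down, gripper open.
Joint ranges: [-3.08, 3.08], [-0.75, 2.2], [0.22, 2.44], [-1.43, 4.57], [0, 2.65], [-2.85, 2.85]. Speed limits (rad/s): [2.79, 2.79, 3.14, 3.14, 3.14, 3.14].

### API

Orientations are given as a unit quaternion [x, y, z, w].
In Python, from rig import robot, cams, nets gives the robot as it stands. The module is installed in compiled form; this text tells all that it offers.
- The arm moves only by the tool play_rows, never from a script. Its argument "commands" is a list of rows, each an object of numbers: "x", "y", "z": the shift along the tool's x, y, z in mm; "spin": the turn about the tool's z in rad. In form: [{"x": .., "y": .., "z": .., "spin": ..}, ...]. A call has 1 to 8 rows; each row shifts and turns the pose as measured when the row begins, along the tool's axes as they then stand; what a row does not reach is not made up. A row lasts 1/10 s, in which the tool goes at most 50 mm and 8.59 degrees, less where a joint would pass 70% of its speed; a pose out of reach is approached as far as the arm can. A call is refused whole if a number of a shift passes 50 or a number of a turn 0.15, either way. A call with a gripper value outside its range is refused whole. "grip" is the opening, from 0 (shut) to 1 (fully open), set as the call begins (left out, the last holds). The fingers move at their own pace and stop on an object; "newtons" is the grip in N (left out, the last holds). Time passes only in rows, so rows that do not move let the fingers close. It gives the time, the measured TCP pose, the force and the opening at its end, in the units of the state.
- robot.get_obs(): the state, without advancing time (a new reading comes with each control period).
- cams.camera(name): name is "scene" or "top"; returns a dict with "img" (480x640x3 uint8, red, green, blue), "fx", "fy", "cx", "cy" (pixels), "k1" (the pictures are not rectified: a ray, as slopes to the right and down, at radius r is drawn at 1 + k1 r^2 times it, then the intrinsics apply), "world_to_cam" (4x4, takes a point from world to camera coordinates). Camera axes: x right, y up, looking along -z (the intrinsics and any distortion apply to the point x, -y, -z); pixel columns grow to the right and rows downward; lengths in m; the calibration is good to about 2 mm. A picture is of the moment at which its call begins. There is no depth.
- robot.hand_in(): hands the job in, once; it reports no verdict.
Trained networks look in a picture, given as the dict that the camera call returned (one of the last four; its "shot" number tells which), for a name from the list of things; names that differ only in an ending like _2 or _b are one class to them, and where a whole thing is asked for, a point or a joint stands for the part that bears it (a point fixed in the world has none). Each returns a list of dicts, best first, with "conf" (0 to 1); they miss things now and then, are a little off and sometimes report something else, mostly with a low value. They report only what shows in the picture. A call takes as long as a camera call. They do not tell look-alikes from the thing itself.
- nets.outline_of(picture, name): "region" (480x640 bool, what is visible of it) and "pixel" ([column, row] in pixels, amid what is visible of it).
The state is a dict: "time": time; "q": joint angles; "joint_velocities": joint speeds; "joint_torque": joint torques, N m; "position": TCP position; "tool_rot": TCP orientation; "ft_force": force on the tool from outside, world axes, zero at the start; "moment": the same for the moment, N m; "grip_width": finger opening in m.
Only numpy, scipy, OpenCV 4.12 (cv2) and the standard library are available. Lean on these libraries where they do the work, as an engineer would, in place of code of your own. Each camera call takes 0.05 s, during which the arm holds its last target.

## Working session

There is one attempt and no reset: what is moved stays moved. The work goes in short steps, Python scripts to look and compute and a tool call to move; the robot and the scene stay as the last step left them, time stands still between calls to the robot, and variables do not carry over. Pictures are saved under pics/ and viewed, and the job is handed in when it is done.

Besides the shell and the picture viewer there is one more tool, called after ">>>" by a JSON object that holds its "api" and its "payload". play_rows: Moves the arm, as the interface text tells. Its arguments: {"type":"object","properties":{"commands":{"type":"array"},"grip":{"type":"number"},"newtons":{"type":"number"}},"required":["commands"]}

```bash
mkdir -p pics; python3 - <<'E'
from rig import robot,cams,nets
import cv2,numpy as np
o=robot.get_obs()
for k,v in o.items(): print(k,np.round(v,4))
print(robot.tcp_to_grasp)
for n in("scene","top"):
    p=cams.camera(n)
    cv2.imwrite(f"pics/{n}0.png",p["img"][:,:,::-1])
    print(n,p["fx"],p["fy"],p["cx"],p["cy"],p["k1"],np.round(p["world_to_cam"],4).tolist())
    for t in("battery","pot","jar","tin","battery_box","caddy","wood_tray","dish","blue_bottle"):
        print(t,[(round(d["conf"],2),np.round(d["pixel"]).tolist(),int(d["region"].sum())) for d in nets.outline_of(p,t)])
E
```

```text
time 0.0
q [ 0.9605  0.5284  1.4339  0.      1.1814 -0.1785]
joint_velocities [-0.      0.0007  0.0014 -0.0006  0.0007 -0.0021]
joint_torque [-5.00000e-04 -4.40045e+01 -1.76597e+01  6.34000e-02  5.81000e-02
 -2.00000e-04]
position [0.2611 0.567  0.2216]
tool_rot [ 2.142e-01  9.768e-01 -1.000e-03 -4.000e-04]
ft_force [0.5805 0.5382 0.483 ]
moment [-0.0273  0.0058 -0.0186]
grip_width 0.0868
0.0187
scene 466.4952248874702 466.4952248874702 327.66019645958386 237.78176572437974 0.032009696313726764 [[0.1753, 0.9843, -0.0211, -0.153], [-0.5036, 0.1081, 0.8572, 0.1392], [0.846, -0.1396, 0.5146, -1.6745], [0.0, 0.0, 0.0, 1.0]]
battery [(0.79, [386.0, 231.0], 415)]
pot [(0.6, [385.0, 252.0], 275)]
jar [(0.59, [385.0, 269.0], 474)]
tin [(0.6, [381.0, 290.0], 578)]
battery_box [(0.91, [431.0, 251.0], 948), (0.78, [348.0, 233.0], 728), (0.59, [411.0, 221.0], 725)]
caddy [(0.63, [308.0, 275.0], 660)]
wood_tray [(0.66, [173.0, 276.0], 863), (0.23, [431.0, 254.0], 921)]
dish [(0.69, [227.0, 319.0], 1084)]
blue_bottle [(0.92, [331.0, 328.0], 2129), (0.55, [381.0, 288.0], 570)]
top 491.0105976613034 491.0105976613034 317.17818053507756 243.23088119324126 -0.13311872157280658 [[-0.0198, -0.9998, 0.0063, 0.0961], [0.9974, -0.0193, 0.07, -0.5333], [-0.0698, 0.0077, 0.9975, -1.1399], [0.0, 0.0, 0.0, 1.0]]
battery [(0.69, [265.0, 200.0], 289)]
pot []
jar []
tin [(0.68, [280.0, 219.0], 246), (0.51, [262.0, 200.0], 299)]
battery_box [(0.96, [286.0, 326.0], 1559), (0.94, [194.0, 209.0], 1623), (0.89, [194.0, 274.0], 1619), (0.71, [199.0, 354.0], 1606), (0.66, [134.0, 242.0], 1590)]
caddy [(0.36, [195.0, 274.0], 1509)]
wood_tray [(0.6, [492.0, 276.0], 1362)]
dish [(0.61, [436.0, 204.0], 1320)]
blue_bottle [(0.57, [345.0, 133.0], 947)]
```

View pics/scene0.png

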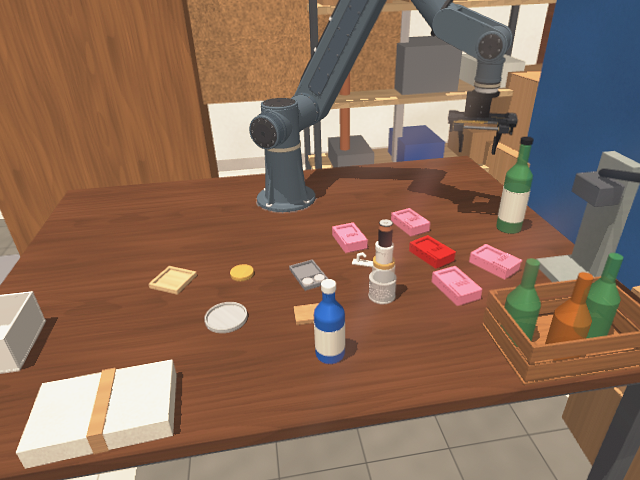

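View pics/top0.png

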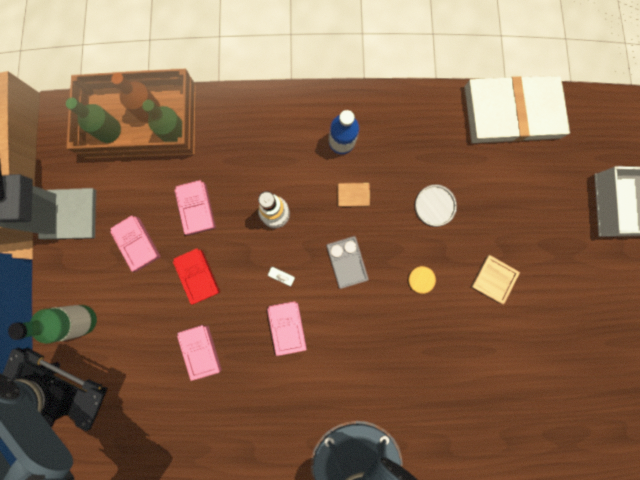

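Both views agree. In the top view the red box is at (195,275) and the pink look-alikes are at (194,208), (134,243), (199,353) and (286,328). The tower is at (272,210), the caddy at (347,262), the tray at (496,279), the dish at (436,205) and the bottle at (345,132). I'll take close crops next.

```bash
cat > h.py <<'E'
import numpy as np,cv2
def K(p): return np.array([[p["fx"],0,p["cx"]],[0,p["fy"],p["cy"]],[0,0,1.]])
def proj(p,X):
    X=np.atleast_2d(X).astype(float);W=p["world_to_cam"]
    c=X@W[:3,:3].T+W[:3,3]
    s=np.stack([c[:,0]/-c[:,2],-c[:,1]/-c[:,2]],1)
    r2=(s**2).sum(1,keepdims=True); s=s*(1+p["k1"]*r2)
    return s*[p["fx"],p["fy"]]+[p["cx"],p["cy"]]
def back(p,uv,z):
    uv=np.atleast_2d(uv).astype(float)
    s=cv2.undistortPoints(uv[:,None],K(p),np.array([p["k1"],0,0,0,0.]))[:,0]
    W=p["world_to_cam"];R=W[:3,:3];C=-R.T@W[:3,3]
    d=np.stack([s[:,0],-s[:,1],-np.ones(len(s))],1)@R
    return C+d*((z-C[2])/d[:,2])[:,None]
def crop(p,u0,v0,u1,v1,f,name):
    im=cv2.resize(p["img"][v0:v1,u0:u1],None,fx=f,fy=f,interpolation=cv2.INTER_CUBIC)
    cv2.imwrite("pics/"+name,im[:,:,::-1])
E
python3 - <<'E'
from rig import robot,cams,nets
from h import *
p=cams.camera("top");q=cams.camera("scene")
import pickle;pickle.dump((p,q),open("p0.pkl","wb"))
crop(p,120,160,400,370,2.8,"t1.png")
crop(p,320,160,560,320,3.3,"t2.png")
crop(q,320,200,520,320,4,"s1.png")
print(np.round([back(p,[[195,275]],.03)[0],back(p,[[347,262]],.01)[0],back(p,[[496,279]],.01)[0],back(p,[[436,205]],.01)[0],back(p,[[267,200]],.213)[0],back(q,[[386,222]],.213)[0]],3))
E
```

```text
[[ 0.465  0.373  0.03 ]
 [ 0.49   0.016  0.01 ]
 [ 0.441 -0.345  0.01 ]
 [ 0.623 -0.203  0.01 ]
 [ 0.609  0.185  0.213]
 [ 0.607  0.189  0.213]]
```

View pics/t1.png

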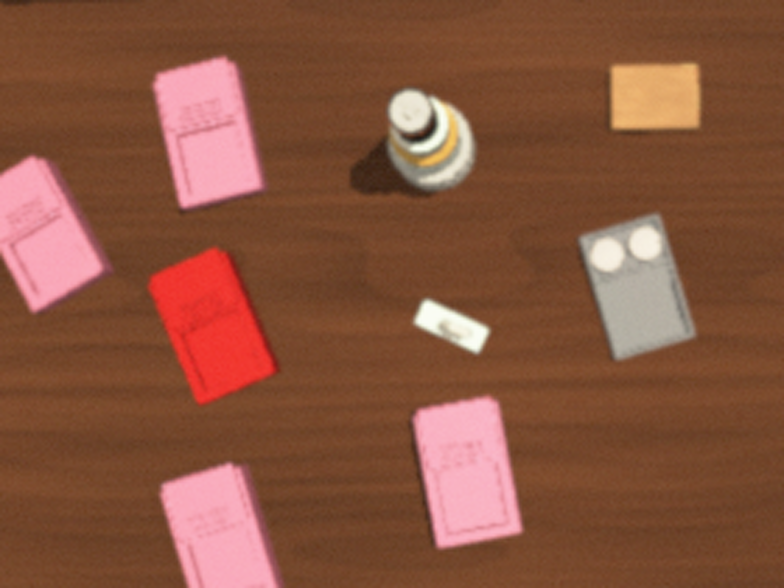

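View pics/t2.png

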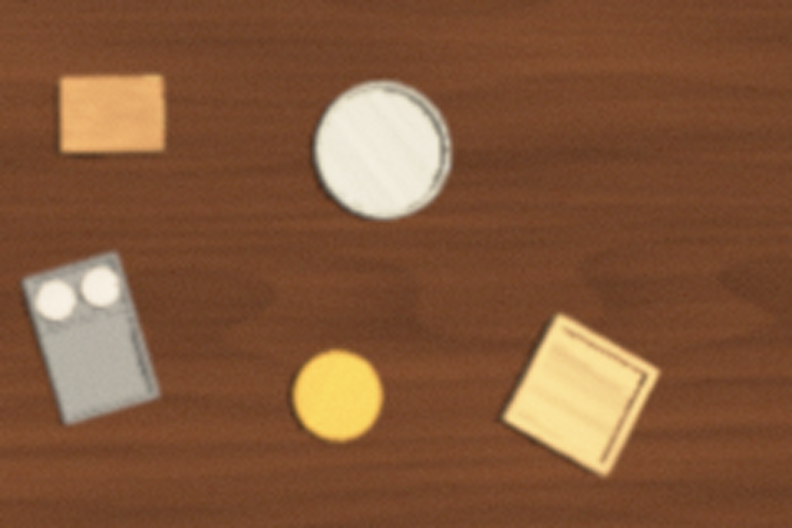

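View pics/s1.png

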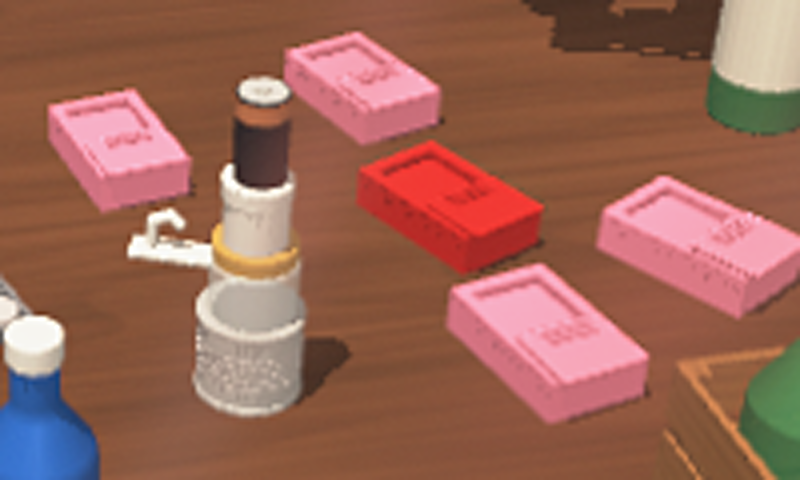

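The target is the red box at crop position (212,325), which is full-image (195,276). The other four boxes are pink. Its open well faces the robot and its lid is on the far side. Next I fit the poses.

```bash
cat > fit.py <<'E'
from h import *
from scipy.optimize import minimize
def sil(p,pts,shape=(480,640),S=4):
    u=proj(p,pts); h=cv2.convexHull((u*S+ (S-1)/2).astype(np.float32))
    m=np.zeros((shape[0]*S,shape[1]*S),np.uint8); cv2.fillConvexPoly(m,np.round(h).astype(np.int32),1)
    return cv2.resize(m.astype(np.float32),(shape[1],shape[0]),interpolation=cv2.INTER_AREA)
def box(x0,x1,y0,y1,z0,z1):
    return np.array([[x,y,z] for x in(x0,x1) for y in(y0,y1) for z in(z0,z1)])
def cyl(r,z0,z1,n=40):
    a=np.linspace(0,2*np.pi,n,endpoint=False)
    return np.array([[r*np.cos(t),r*np.sin(t),z] for t in a for z in(z0,z1)])
def place(P,x):
    c,s=np.cos(x[2]),np.sin(x[2]); R=np.array([[c,-s,0],[s,c,0],[0,0,1]])
    return P@R.T+[x[0],x[1],0]
def fit(views,models,x0,yaw=True):
    # views: list of (p,mask)
    def cost(x):
        x=np.r_[x,0] if len(x)==2 else x
        e=0
        for p,m in views:
            s=np.zeros((480,640),np.float32)
            for M in models: s=np.maximum(s,sil(p,place(M,x)))
            e+=np.abs(s-m).sum()/m.sum()
        return e/len(views)
    x0=np.array(x0 if yaw else x0[:2],float)
    sim=[x0]+[x0+d for d in np.diag([.012,.012,.25][:len(x0)])]
    r=minimize(cost,x0,method="Nelder-Mead",options=dict(initial_simplex=np.array(sim),xatol=1e-4,fatol=1e-5))
    return r.x,r.fun
E
python3 - <<'E'
from fit import *
import pickle
p,q=pickle.load(open("p0.pkl","rb"))
def comp(m,uv):
    n,l=cv2.connectedComponents(m.astype(np.uint8)); 
    m=(l==l[uv[1],uv[0]]).astype(np.uint8)
    m=cv2.morphologyEx(m,cv2.MORPH_CLOSE,np.ones((7,7)))
    return m.astype(np.float32)
def hsv(p): return cv2.cvtColor(p["img"],cv2.COLOR_RGB2HSV).astype(int)
def red(p): h=hsv(p); return ((h[...,0]<5)|(h[...,0]>175))&(h[...,1]>200)&(h[...,2]>110)
def grey(p): h=hsv(p); return (h[...,1]<75)&(h[...,2]>70)
def wood(p): h=hsv(p); return (h[...,2]>175)&(h[...,0]>12)
def go(name,f,ut,us,M,x0,yaw=True):
    for vs in ([(p,comp(f(p),ut))],[(q,comp(f(q),us))]):
        print(name,int(vs[0][1].sum()),*[ (np.round(a,4),round(b,3)) for a,b in [fit(vs,M,x0,yaw)]])
    print("  both",*fit([(p,comp(f(p),ut)),(q,comp(f(q),us))],M,x0,yaw))
go("bbox",red,(195,275),(431,251),[box(-.03,.08,-.035,.035,0,.03),box(.03,.08,-.035,.035,0,.038)],[.445,.36,.3])
go("caddy",grey,(347,270),(304,270),[box(-.035,.073,-.035,.035,0,.012)],[.475,.015,.25])
go("dish",grey,(436,205),(227,319),[cyl(.05,0,.012)],[.623,-.203,0],False)
go("tray",wood,(496,279),(173,279),[box(-.0435,.0435,-.0435,.0435,0,.013)],[.441,-.345,-.4])
E
```

```text
bbox 1516 (array([0.4396, 0.3652, 0.4007]), np.float64(0.073))
bbox 307200 (array([1.0977, 0.3776, 1.3976]), np.float64(0.987))
  both [0.43956177 0.36514626 0.40069824] 0.5347311496734619
caddy 1408 (array([0.4711, 0.0106, 0.27  ]), np.float64(0.034))
caddy 910 (array([0.4682, 0.0117, 0.2592]), np.float64(0.207))
  both [0.47161517 0.01118976 0.27939604] 0.1316443383693695
dish 1378 (array([ 0.6226, -0.2026]), np.float64(0.024))
dish 1069 (array([ 0.6175, -0.2025]), np.float64(0.027))
  both [ 0.62134673 -0.20250209] 0.060253243893384933
tray 1313 (array([ 0.4405, -0.3457, -0.5348]), np.float64(0.036))
tray 777 (array([ 0.4323, -0.3463, -0.5137]), np.float64(0.101))
  both [ 0.43768787 -0.3464087  -0.56250072] 0.13144496083259583
```

```bash
python3 - <<'E'
from fit import *
import pickle
p,q=pickle.load(open("p0.pkl","rb"))
def comp(m,uv):
    n,l=cv2.connectedComponents(m.astype(np.uint8)); 
    if not m[uv[1],uv[0]]: print("seed out")
    m=(l==l[uv[1],uv[0]]).astype(np.uint8)
    return cv2.morphologyEx(m,cv2.MORPH_CLOSE,np.ones((5,5))).astype(np.float32)
def red(p): h=cv2.cvtColor(p["img"],cv2.COLOR_RGB2HSV).astype(int); return ((h[...,0]<5)|(h[...,0]>174))&(h[...,1]>185)&(h[...,2]>100)
M=[box(-.03,.08,-.035,.035,0,.03),box(.03,.08,-.035,.035,0,.038)]
for c,s in((p,(195,275)),(q,(440,258))):
    m=comp(red(c),s); print(m.sum()); print(fit([(c,m)],M,[.44,.365,.4]))
im=p["img"].copy(); im2=q["img"].copy()
def draw(a,c,P,S=5): 
    u=proj(c,P); cv2.polylines(a,[np.round((u*S+2)).astype(np.int32)],True,(0,255,0),1)
def loop(x0,x1,y0,y1,z): return np.array([[x0,y0,z],[x1,y0,z],[x1,y1,z],[x0,y1,z]])
a=cv2.resize(p["img"],None,fx=5,fy=5); b=cv2.resize(q["img"],None,fx=5,fy=5)
for A,c in((a,p),(b,q)):
    X=[.4396,.3652,.4007]
    draw(A,c,place(loop(-.026,.026,-.026,.026,.03),X));draw(A,c,place(loop(-.03,.08,-.035,.035,.03),X))
    X=[.471,.011,.27]; draw(A,c,place(loop(-.0315,.0315,-.0315,.0315,.012),X));draw(A,c,place(loop(-.035,.073,-.035,.035,.012),X))
    X=[.440,-.346,-.535]; draw(A,c,place(loop(-.0435,.0435,-.0435,.0435,.013),X))
o=np.hstack([a[230*5:310*5,165*5:225*5],a[230*5:310*5,320*5:380*5]]);cv2.imwrite("pics/o1.png",o[:,:,::-1])
o=np.hstack([b[220*5:300*5,400*5:470*5],b[240*5:320*5,275*5:340*5]]);cv2.imwrite("pics/o2.png",o[:,:,::-1])
E
```

```text
1573.0
(array([0.43917959, 0.36545051, 0.38035689]), np.float64(0.06118880957365036))
920.0
(array([0.43268452, 0.36597566, 0.34789276]), np.float64(0.06847826391458511))
```

View pics/o1.png

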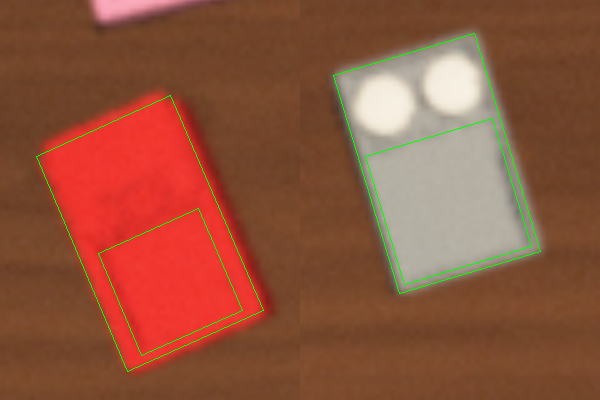

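View pics/o2.png

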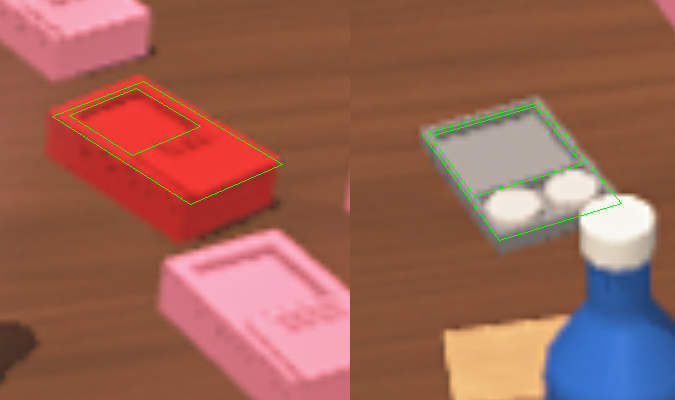

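```bash
cat > meas.py <<'E'
from rig import robot,cams,nets
from fit import *
import pickle,sys
SZ=dict(battery=[(.0165,0,.058),(.006,.058,.061)],pot=[(.0205,0,.032),(.022,.032,.044)],jar=[(.028,0,.038),(.027,.040,.052)],tin=[(.034,0,.003),(.0325,0,.058),(.034,.055,.058)],blue_bottle=[(.032,0,.12),(.014,.12,.19)],dish=[(.05,0,.012)])
def meas(name,z0,guess,n=0,maxd=.06):
    out=[]
    for c in("top","scene"):
        p=cams.camera(c); 
        best=None
        for d in nets.outline_of(p,name):
            m=d["region"].astype(np.float32)
            M=[cyl(r,z0+a,z0+b) for r,a,b in SZ[name]]
            cen=proj(p,[guess[0],guess[1],z0+.03])[0]
            if np.linalg.norm(cen-d["pixel"])>40: continue
            x,f=fit([(p,m)],M,guess,False)
            print(name,c,"conf",round(d["conf"],2),"px",np.round(d["pixel"]),"xy",np.round(x,4),"res",round(f,3))
            out.append(x); break
    return out
E
python3 - <<'E'
from meas import *
meas("battery",.154,[.608,.187]); meas("pot",.110,[.608,.187]); meas("jar",.058,[.608,.187]); meas("tin",0,[.608,.187]); meas("blue_bottle",0,[.75,.03])
p=cams.camera("scene");crop(p,340,200,430,320,5,"tow.png")
p=cams.camera("top");crop(p,240,170,320,250,6,"tow2.png")
E
```

```text
battery top conf 0.76 px [266. 201.] xy [0.6104 0.1857] res 0.083
battery scene conf 0.82 px [382. 233.] xy [0.6058 0.1869] res 0.131
pot top conf 0.32 px [266. 200.] xy [0.618 0.19 ] res 0.622
pot scene conf 0.84 px [383. 252.] xy [0.6068 0.186 ] res 0.469
jar top conf 0.61 px [275. 218.] xy [0.6054 0.1838] res 2.264
jar scene conf 0.58 px [384. 272.] xy [0.6055 0.1885] res 0.579
tin top conf 0.76 px [277. 221.] xy [0.6048 0.1826] res 2.186
tin scene conf 0.77 px [381. 288.] xy [0.6073 0.1853] res 0.549
blue_bottle top conf 0.62 px [344. 133.] xy [0.7854 0.021 ] res 0.093
blue_bottle scene conf 0.63 px [329. 328.] xy [0.7798 0.0212] res 0.039
```

View pics/tow.png

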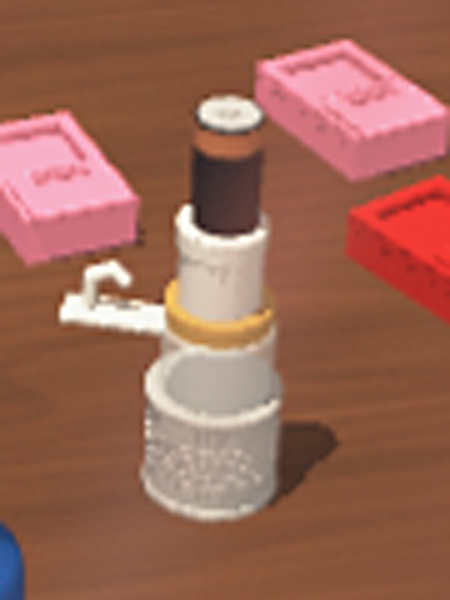

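View pics/tow2.png

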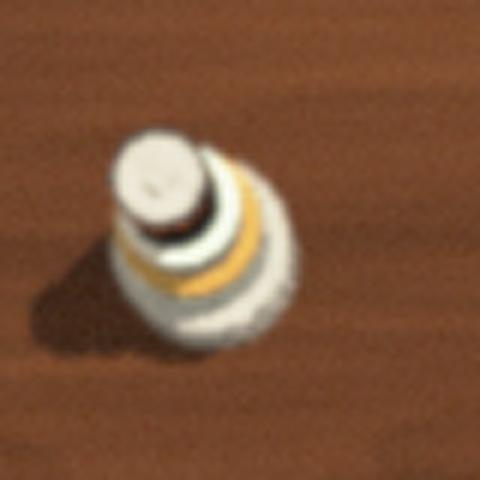

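```bash
cat > go.py <<'E'
from rig import robot
import numpy as np,sys
from scipy.spatial.transform import Rotation as R
def st(t=None):
    o=robot.get_obs(); Rm=R.from_quat(o["tool_rot"]).as_matrix()
    print("t",round(o["time"],2),"tcp",np.round(o["position"],4),"w",round(o["grip_width"],4),"F",np.round(o["ft_force"],1),"ytool",np.round(Rm[:,1],3),"ztool",np.round(Rm[:,2],3))
    if t is not None: print("tool shift mm to",t,":",np.round(1000*Rm.T@(np.array(t)-o["position"]),1))
if __name__=="__main__": st([float(a) for a in sys.argv[1:4]] if len(sys.argv)>3 else None)
E
python3 go.py .608 .186 .28
```

```text
t 2.2 tcp [0.2615 0.5676 0.2225] w 0.0873 F [-0.  0. -0.] ytool [ 0.419  0.908 -0.   ] ztool [-0. -0. -1.]
tool shift mm to [0.608, 0.186, 0.28] : [-474.4 -201.6  -57.4]
```

>>> {"api": "play_rows", "payload": {"commands": [{"x": 0,"y": 0,"z": -25,"spin": 0},{"x": 0,"y": 0,"z": -25,"spin": 0},{"x": 0,"y": 0,"z": -10,"spin": 0}], "grip": 1}}

```text
time: 2.5
position: [0.2606, 0.5663, 0.2814]
tool_rot: [0.214, 0.977, -0.003, -0.001]
ft_force: [0.6, -0.1, -0.1]
grip_width: 0.0874
```

```bash
python3 go.py .608 .186 .28
```

```text
t 2.5 tcp [0.2606 0.5663 0.2814] w 0.0874 F [ 0.6 -0.1 -0.1] ytool [ 0.419  0.908 -0.007] ztool [-0.004 -0.006 -1.   ]
tool shift mm to [0.608, 0.186, 0.28] : [-474.6 -199.9    2.2]
```

>>> {"api": "play_rows", "payload": {"commands": [{"x": -40,"y": -17,"z": 0,"spin": 0},{"x": -40,"y": -17,"z": 0,"spin": 0},{"x": -40,"y": -17,"z": 0,"spin": 0},{"x": -40,"y": -17,"z": 0,"spin": 0},{"x": -40,"y": -17,"z": 0,"spin": 0},{"x": -40,"y": -17,"z": 0,"spin": 0},{"x": -40,"y": -17,"z": 0,"spin": 0},{"x": -40,"y": -17,"z": 0,"spin": 0}]}}

```text
time: 3.3
position: [0.499, 0.3066, 0.2815]
tool_rot: [0.208, 0.978, 0.0, -0.001]
ft_force: [0.7, 0.7, 0.2]
grip_width: 0.0877
```

```bash
python3 go.py .608 .186 .28
```

```text
t 3.3 tcp [0.499  0.3066 0.2815] w 0.0877 F [0.7 0.7 0.2] ytool [0.407 0.913 0.   ] ztool [-0.002  0.001 -1.   ]
tool shift mm to [0.608, 0.186, 0.28] : [-148.7  -65.8    1.1]
```

>>> {"api": "play_rows", "payload": {"commands": [{"x": -40,"y": -17,"z": 0,"spin": 0},{"x": -40,"y": -17,"z": 0,"spin": 0},{"x": -35,"y": -16,"z": 0,"spin": 0},{"x": -20,"y": -9,"z": 0,"spin": 0},{"x": -10,"y": -5,"z": 0,"spin": 0},{"x": 0,"y": 0,"z": 0,"spin": 0}]}}

```text
time: 3.9
position: [0.6122, 0.1777, 0.2779]
tool_rot: [0.212, 0.977, -0.0, -0.002]
ft_force: [-0.1, -0.7, -0.4]
grip_width: 0.0866
```

```bash
python3 go.py .608 .186 .2
```

```text
t 3.9 tcp [0.6122 0.1777 0.2779] w 0.0866 F [-0.1 -0.7 -0.4] ytool [ 0.415  0.91  -0.001] ztool [-0.003 -0.    -1.   ]
tool shift mm to [0.608, 0.186, 0.2] : [ 7.   5.9 77.9]
```

>>> {"api": "play_rows", "payload": {"commands": [{"x": 7,"y": 6,"z": 0,"spin": 0},{"x": 0,"y": 0,"z": 15,"spin": 0},{"x": 0,"y": 0,"z": 15,"spin": 0},{"x": 0,"y": 0,"z": 10,"spin": 0},{"x": 0,"y": 0,"z": 0,"spin": 0}]}}

```text
time: 4.4
position: [0.602, 0.1948, 0.2373]
tool_rot: [0.209, 0.978, 0.001, -0.003]
ft_force: [-0.1, 0.9, -0.5]
grip_width: 0.087
```

```bash
python3 go.py .608 .186 .175; python3 - <<'E'
from meas import *
p=cams.camera("scene");crop(p,320,140,450,310,3.5,"a1.png")
p=cams.camera("top");crop(p,200,120,340,260,4,"a2.png")
E
```

```text
t 4.4 tcp [0.602  0.1948 0.2373] w 0.087 F [-0.1  0.9 -0.5] ytool [0.408 0.913 0.   ] ztool [-0.006  0.003 -1.   ]
tool shift mm to [0.608, 0.186, 0.175] : [-9.5 -5.6 62.2]
```

View pics/a1.png

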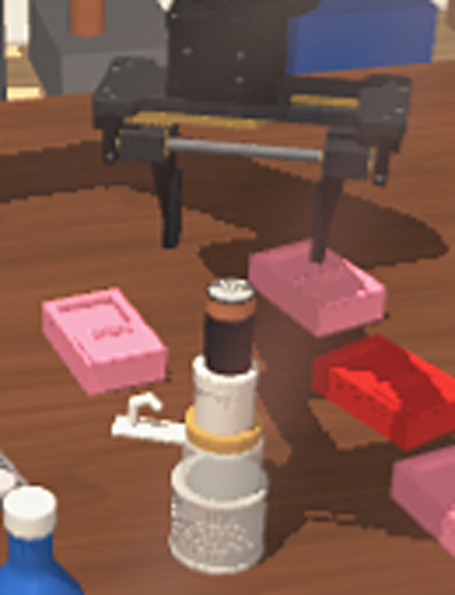

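View pics/a2.png

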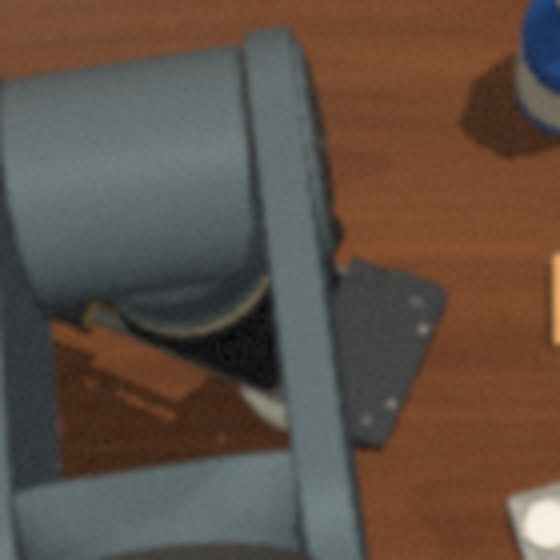

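>>> {"api": "play_rows", "payload": {"commands": [{"x": 0,"y": 0,"z": 0,"spin": 0}]}}

```text
time: 4.6
position: [0.6036, 0.1951, 0.2396]
tool_rot: [0.209, 0.978, 0.002, -0.001]
ft_force: [0.1, 0.3, 0.9]
grip_width: 0.087
```

>>> {"api": "play_rows", "payload": {"commands": [{"x": 0,"y": 0,"z": 0,"spin": 0}]}}

```text
time: 4.7
position: [0.6039, 0.1954, 0.2404]
tool_rot: [0.209, 0.978, 0.002, -0.001]
ft_force: [-0.5, 0.7, -0.1]
grip_width: 0.0874
```

```bash
for i in 1 2 3 ; do python3 go.py .608 .186 .23; done
```

```text
t 4.7 tcp [0.6039 0.1954 0.2404] w 0.0874 F [-0.5  0.7 -0.1] ytool [0.408 0.913 0.004] ztool [-0.     0.004 -1.   ]
tool shift mm to [0.608, 0.186, 0.23] : [-7.6 -6.9 10.4]
t 4.7 tcp [0.6039 0.1954 0.2404] w 0.0874 F [-0.5  0.7 -0.1] ytool [0.408 0.913 0.004] ztool [-0.     0.004 -1.   ]
tool shift mm to [0.608, 0.186, 0.23] : [-7.6 -6.9 10.4]
t 4.7 tcp [0.6039 0.1954 0.2404] w 0.0874 F [-0.5  0.7 -0.1] ytool [0.408 0.913 0.004] ztool [-0.     0.004 -1.   ]
tool shift mm to [0.608, 0.186, 0.23] : [-7.6 -6.9 10.4]
```

>>> {"api": "play_rows", "payload": {"commands": [{"x": -7.5,"y": -7,"z": 10,"spin": 0}]}}

```text
time: 4.8
position: [0.6089, 0.1869, 0.2322]
tool_rot: [0.208, 0.978, 0.003, 0.002]
ft_force: [0.8, -0.4, 0.9]
grip_width: 0.0868
```

>>> {"api": "play_rows", "payload": {"commands": [{"x": 0,"y": 0,"z": 0,"spin": 0}]}}

```text
time: 4.9
position: [0.6088, 0.1853, 0.2308]
tool_rot: [0.208, 0.978, 0.002, 0.001]
ft_force: [-0.4, 1.0, -0.2]
grip_width: 0.0872
```

>>> {"api": "play_rows", "payload": {"commands": [{"x": 0,"y": 0,"z": 0,"spin": 0}]}}

```text
time: 5.0
position: [0.6091, 0.1848, 0.2307]
tool_rot: [0.209, 0.978, 0.002, 0.001]
ft_force: [0.7, -0.2, -0.4]
grip_width: 0.0869
```

```bash
python3 go.py .608 .186 .20
```

```text
t 5.0 tcp [0.6091 0.1848 0.2307] w 0.0869 F [ 0.7 -0.2 -0.4] ytool [0.408 0.913 0.005] ztool [ 0.002  0.004 -1.   ]
tool shift mm to [0.608, 0.186, 0.2] : [ 1.5  0.5 30.7]
```

>>> {"api": "play_rows", "payload": {"commands": [{"x": 1,"y": 1,"z": 12,"spin": 0},{"x": 0,"y": 0,"z": 12,"spin": 0},{"x": 0,"y": 0,"z": 12,"spin": 0},{"x": 0,"y": 0,"z": 10,"spin": 0},{"x": 0,"y": 0,"z": 3,"spin": 0}]}}

```text
time: 5.5
position: [0.6082, 0.186, 0.1767]
tool_rot: [0.209, 0.978, 0.002, -0.0]
ft_force: [0.1, 0.3, 0.4]
grip_width: 0.0872
```

```bash
python3 go.py .608 .186 .175;python3 - <<'E'
from meas import *
p=cams.camera("scene");crop(p,320,140,450,310,3.5,"a3.png")
E
```

```text
t 5.5 tcp [0.6082 0.186  0.1767] w 0.0872 F [0.1 0.3 0.4] ytool [0.409 0.912 0.004] ztool [ 0.001  0.004 -1.   ]
tool shift mm to [0.608, 0.186, 0.175] : [ 0.2 -0.1  1.7]
```

View pics/a3.png

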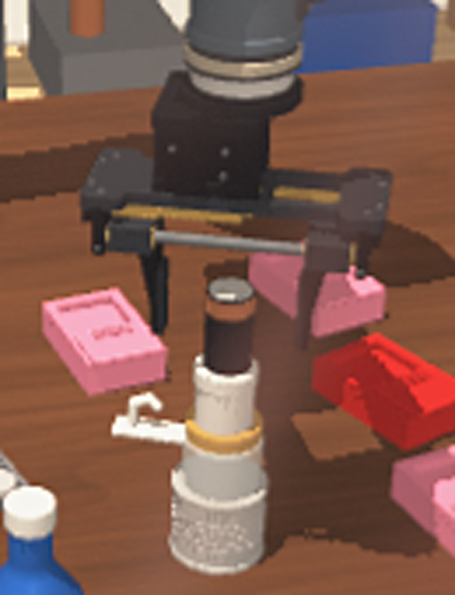

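The fingers straddle the battery: tips at crop columns 157 and 308, battery at 229. I'll close gently.

>>> {"api": "play_rows", "payload": {"commands": [{"x": 0,"y": 0,"z": 0,"spin": 0},{"x": 0,"y": 0,"z": 0,"spin": 0},{"x": 0,"y": 0,"z": 0,"spin": 0},{"x": 0,"y": 0,"z": 0,"spin": 0}], "grip": 0, "newtons": 15}}

```text
time: 5.95
position: [0.6089, 0.1862, 0.1772]
tool_rot: [0.209, 0.978, 0.002, 0.001]
ft_force: [-0.4, -0.8, 0.5]
grip_width: 0.0625
```

```bash
python3 go.py .608 .186 .175;python3 - <<'E'
from meas import *
p=cams.camera("scene");crop(p,320,140,450,310,3.5,"a4.png")
E
```

```text
t 5.95 tcp [0.6089 0.1862 0.1772] w 0.0625 F [-0.4 -0.8  0.5] ytool [0.409 0.913 0.005] ztool [ 0.002  0.004 -1.   ]
tool shift mm to [0.608, 0.186, 0.175] : [ 0.7 -0.6  2.2]
```

View pics/a4.png

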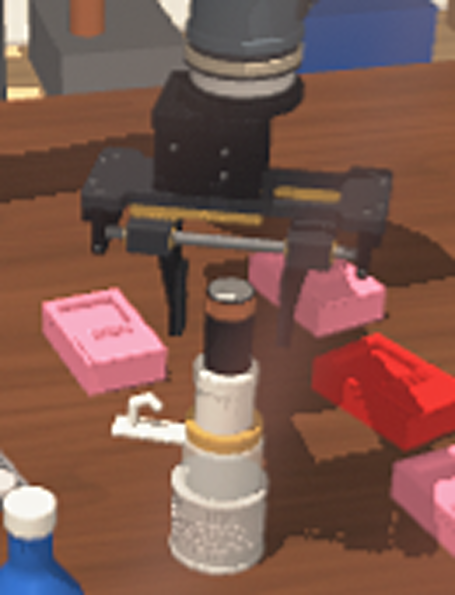

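>>> {"api": "play_rows", "payload": {"commands": [{"x": 0,"y": 0,"z": 2,"spin": 0},{"x": 0,"y": 0,"z": 0,"spin": 0},{"x": 0,"y": 0,"z": 0,"spin": 0},{"x": 0,"y": 0,"z": 0,"spin": 0},{"x": 0,"y": 0,"z": 0,"spin": 0},{"x": 0,"y": 0,"z": 0,"spin": 0},{"x": 0,"y": 0,"z": 0,"spin": 0}]}}

```text
time: 6.7
position: [0.6092, 0.1862, 0.1758]
tool_rot: [0.209, 0.978, 0.003, 0.001]
ft_force: [-0.2, -0.5, 0.2]
grip_width: 0.0324
```

```bash
python3 go.py .608 .186 .175;python3 - <<'E'
from meas import *
p=cams.camera("scene");crop(p,320,140,450,310,3.5,"a5.png")
E
```

```text
t 6.7 tcp [0.6092 0.1862 0.1758] w 0.0324 F [-0.2 -0.5  0.2] ytool [0.409 0.912 0.005] ztool [ 0.003  0.004 -1.   ]
tool shift mm to [0.608, 0.186, 0.175] : [ 1.  -0.7  0.8]
```

View pics/a5.png

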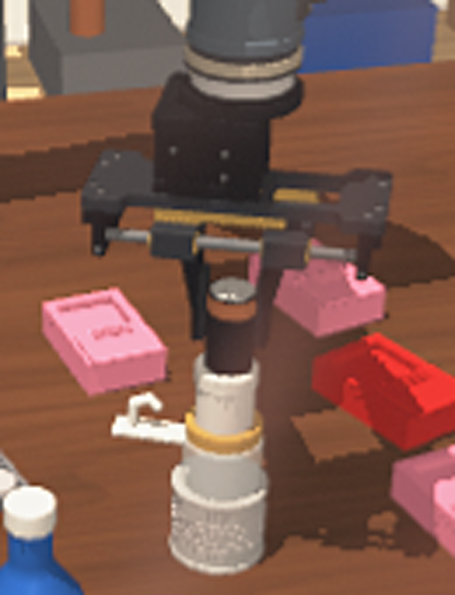

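Width is 32.4 mm, so the fingers are on the battery (33 mm). I'll raise the grip force a little and lift.

>>> {"api": "play_rows", "payload": {"commands": [{"x": 0,"y": 0,"z": -3,"spin": 0},{"x": 0,"y": 0,"z": -8,"spin": 0},{"x": 0,"y": 0,"z": -15,"spin": 0},{"x": 0,"y": 0,"z": -20,"spin": 0},{"x": 0,"y": 0,"z": -15,"spin": 0},{"x": 0,"y": 0,"z": -5,"spin": 0},{"x": 0,"y": 0,"z": 0,"spin": 0}], "newtons": 20}}

```text
time: 7.45
position: [0.6082, 0.1859, 0.2453]
tool_rot: [0.209, 0.978, 0.002, 0.0]
ft_force: [-0.6, 0.8, -1.0]
grip_width: 0.0323
```

```bash
python3 go.py .437 .365 .25;python3 - <<'E'
from meas import *
p=cams.camera("scene");crop(p,320,110,450,310,3,"a6.png")
E
```

```text
t 7.45 tcp [0.6082 0.1859 0.2453] w 0.0323 F [-0.6  0.8 -1. ] ytool [0.409 0.913 0.004] ztool [ 0.001  0.004 -1.   ]
tool shift mm to [0.437, 0.365, 0.25] : [229.5  93.4  -4.2]
```

View pics/a6.png

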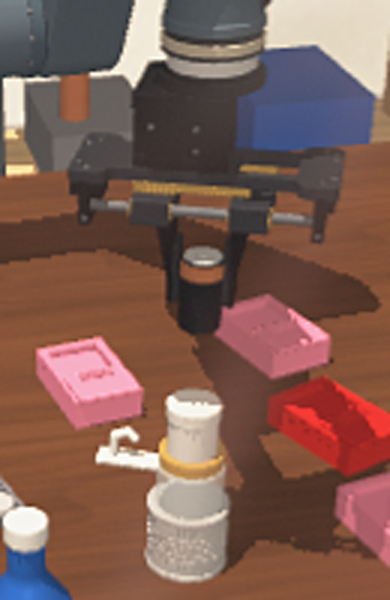

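The battery is lifted and the rest of the tower is still standing. I'm carrying it to the box.

>>> {"api": "play_rows", "payload": {"commands": [{"x": 15,"y": 6,"z": 0,"spin": 0},{"x": 28,"y": 11,"z": 0,"spin": 0},{"x": 28,"y": 11,"z": 0,"spin": 0},{"x": 28,"y": 11,"z": 0,"spin": 0},{"x": 28,"y": 11,"z": 0,"spin": 0},{"x": 28,"y": 12,"z": 0,"spin": 0},{"x": 15,"y": 7,"z": 0,"spin": 0},{"x": 8,"y": 4,"z": 0,"spin": 0}]}}

```text
time: 8.3
position: [0.4602, 0.3317, 0.2379]
tool_rot: [0.21, 0.978, -0.001, -0.009]
ft_force: [0.2, -0.1, -0.7]
grip_width: 0.0327
```

>>> {"api": "play_rows", "payload": {"commands": [{"x": 5,"y": 2,"z": 0,"spin": 0},{"x": 0,"y": 0,"z": 0,"spin": 0}]}}

```text
time: 8.5
position: [0.4539, 0.3367, 0.2369]
tool_rot: [0.209, 0.978, -0.002, -0.01]
ft_force: [-0.1, 0.2, -0.9]
grip_width: 0.0328
```

```bash
python3 go.py .437 .365 .2
```

```text
t 8.5 tcp [0.4539 0.3367 0.2369] w 0.0328 F [-0.1  0.2 -0.9] ytool [ 0.409  0.912 -0.008] ztool [-0.02  0.   -1.  ]
tool shift mm to [0.437, 0.365, 0.2] : [26.3 19.2 37.3]
```

>>> {"api": "play_rows", "payload": {"commands": [{"x": 10,"y": 7,"z": 10,"spin": 0},{"x": 10,"y": 7,"z": 10,"spin": 0},{"x": 4,"y": 3,"z": 10,"spin": 0},{"x": 0,"y": 0,"z": 0,"spin": 0},{"x": 0,"y": 0,"z": 0,"spin": 0}]}}

```text
time: 9.0
position: [0.4383, 0.3627, 0.2031]
tool_rot: [0.211, 0.977, -0.003, -0.01]
ft_force: [0.0, -0.3, -1.7]
grip_width: 0.0325
```

```bash
python3 go.py .437 .365 .1
```

```text
t 9.0 tcp [0.4383 0.3627 0.2031] w 0.0325 F [ 0.  -0.3 -1.7] ytool [ 0.412  0.911 -0.01 ] ztool [-0.022 -0.001 -1.   ]
tool shift mm to [0.437, 0.365, 0.1] : [1.000e-01 2.600e+00 1.031e+02]
```

>>> {"api": "play_rows", "payload": {"commands": [{"x": 0,"y": 2,"z": 15,"spin": 0},{"x": 0,"y": 0,"z": 20,"spin": 0},{"x": 0,"y": 0,"z": 20,"spin": 0},{"x": 0,"y": 0,"z": 20,"spin": 0},{"x": 0,"y": 0,"z": 15,"spin": 0},{"x": 0,"y": 0,"z": 8,"spin": 0},{"x": 0,"y": 0,"z": 0,"spin": 0}]}}

```text
time: 9.7
position: [0.4425, 0.3643, 0.1039]
tool_rot: [0.212, 0.977, -0.001, -0.007]
ft_force: [-1.2, -1.2, -1.0]
grip_width: 0.0325
```

```bash
python3 go.py .437 .365 .05;python3 - <<'E'
from meas import *
p=cams.camera("scene");crop(p,370,160,500,290,4.5,"b1.png")
E
```

```text
t 9.7 tcp [0.4425 0.3643 0.1039] w 0.0325 F [-1.2 -1.2 -1. ] ytool [ 0.414  0.91  -0.004] ztool [-0.014  0.002 -1.   ]
tool shift mm to [0.437, 0.365, 0.05] : [ 4.6 -1.5 54. ]
```

View pics/b1.png

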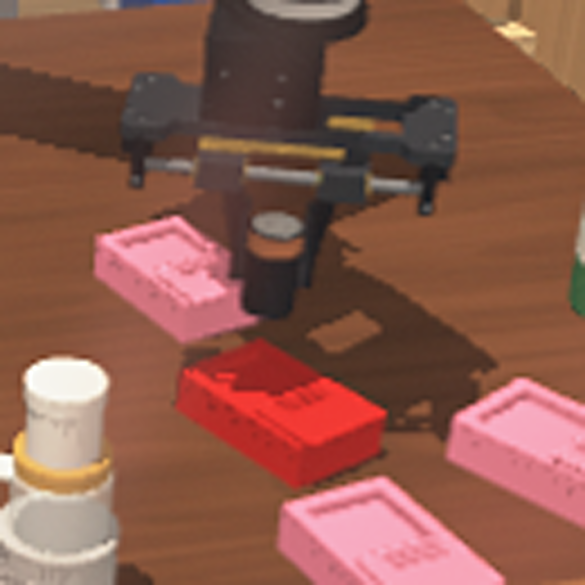

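>>> {"api": "play_rows", "payload": {"commands": [{"x": 3,"y": -1,"z": 10,"spin": 0},{"x": 1,"y": 0,"z": 15,"spin": 0},{"x": 0,"y": 0,"z": 10,"spin": 0},{"x": 0,"y": 0,"z": 5,"spin": 0},{"x": 0,"y": 0,"z": 0,"spin": 0}]}}

```text
time: 10.25
position: [0.4406, 0.3668, 0.0655]
tool_rot: [0.212, 0.977, 0.002, -0.004]
ft_force: [-0.2, -0.9, -1.7]
grip_width: 0.0326
```

```bash
python3 go.py .437 .365 .046;python3 - <<'E'
from meas import *
p=cams.camera("scene");crop(p,370,160,500,290,4.5,"b2.png")
E
```

```text
t 10.25 tcp [0.4406 0.3668 0.0655] w 0.0326 F [-0.2 -0.9 -1.7] ytool [0.415 0.91  0.003] ztool [-0.006  0.006 -1.   ]
tool shift mm to [0.437, 0.365, 0.046] : [ 2.3 -3.2 19.5]
```

View pics/b2.png

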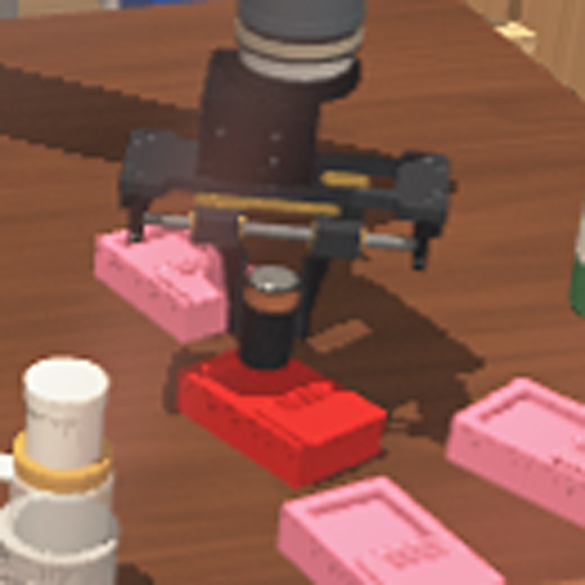

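>>> {"api": "play_rows", "payload": {"commands": [{"x": 2,"y": -3,"z": 5,"spin": 0},{"x": 0,"y": 0,"z": 5,"spin": 0},{"x": 0,"y": 0,"z": 4,"spin": 0},{"x": 0,"y": 0,"z": 2,"spin": 0},{"x": 0,"y": 0,"z": 0,"spin": 0}]}}

```text
time: 10.8
position: [0.4382, 0.3655, 0.0497]
tool_rot: [0.212, 0.977, 0.003, -0.002]
ft_force: [-0.2, -0.2, -0.5]
grip_width: 0.0323
```

```bash
python3 go.py .437 .365 .044;python3 - <<'E'
from meas import *
p=cams.camera("scene");crop(p,370,160,500,290,4.5,"b3.png")
E
```

```text
t 10.8 tcp [0.4382 0.3655 0.0497] w 0.0323 F [-0.2 -0.2 -0.5] ytool [0.415 0.91  0.005] ztool [-0.003  0.007 -1.   ]
tool shift mm to [0.437, 0.365, 0.044] : [ 0.9 -0.9  5.7]
```

View pics/b3.png

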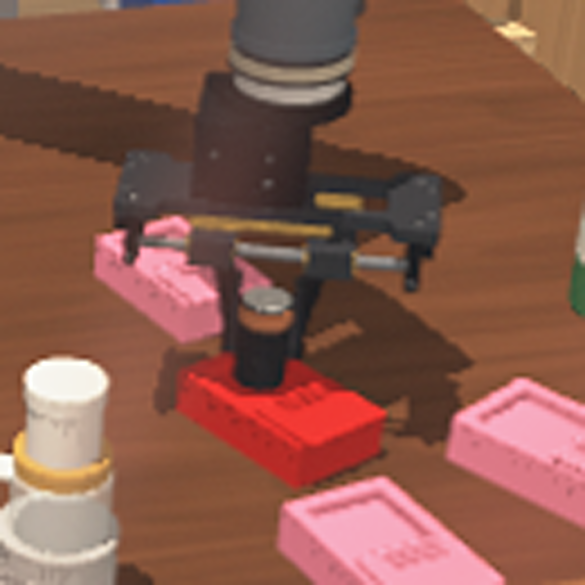

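>>> {"api": "play_rows", "payload": {"commands": [{"x": 1,"y": 0,"z": 2,"spin": 0},{"x": 0,"y": 0,"z": 1.5,"spin": 0},{"x": 0,"y": 0,"z": 1.5,"spin": 0},{"x": 0,"y": 0,"z": 1,"spin": 0},{"x": 0,"y": 0,"z": 0,"spin": 0}]}}

```text
time: 11.35
position: [0.4377, 0.3663, 0.0439]
tool_rot: [0.212, 0.977, 0.004, -0.002]
ft_force: [-0.5, -1.1, -0.2]
grip_width: 0.0325
```

```bash
python3 go.py .437 .365 .044
```

```text
t 11.35 tcp [0.4377 0.3663 0.0439] w 0.0325 F [-0.5 -1.1 -0.2] ytool [0.415 0.91  0.006] ztool [-0.002  0.008 -1.   ]
tool shift mm to [0.437, 0.365, 0.044] : [ 0.1 -1.4 -0.1]
```

>>> {"api": "play_rows", "payload": {"commands": [{"x": 0,"y": -1,"z": 1,"spin": 0},{"x": 0,"y": 0,"z": 1,"spin": 0}]}}

```text
time: 11.55
position: [0.4376, 0.3663, 0.0437]
tool_rot: [0.212, 0.977, 0.005, -0.001]
ft_force: [-2.3, -1.5, 8.7]
grip_width: 0.0324
```

```bash
python3 go.py .437 .365 .044;python3 - <<'E'
from meas import *
p=cams.camera("scene");crop(p,370,160,500,290,4.5,"b4.png")
E
```

```text
t 11.55 tcp [0.4376 0.3663 0.0437] w 0.0324 F [-2.3 -1.5  8.7] ytool [0.415 0.91  0.009] ztool [-0.001  0.01  -1.   ]
tool shift mm to [0.437, 0.365, 0.044] : [ 0.1 -1.4 -0.3]
```

View pics/b4.png

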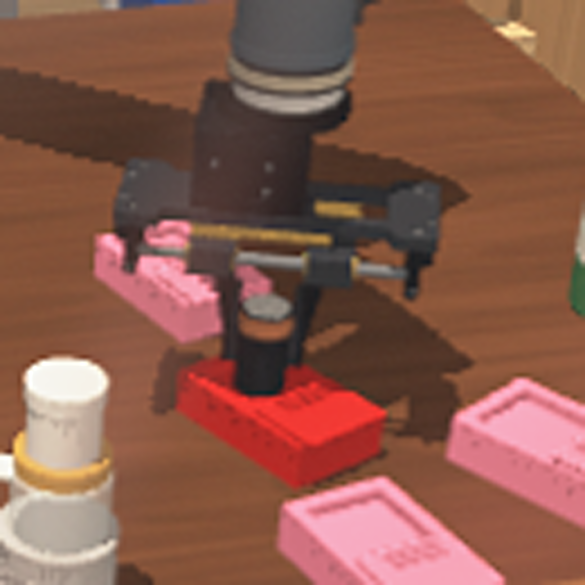

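The battery touched down at the expected floor height, so I release it.

>>> {"api": "play_rows", "payload": {"commands": [{"x": 0,"y": 0,"z": 0,"spin": 0},{"x": 0,"y": 0,"z": 0,"spin": 0},{"x": 0,"y": 0,"z": 0,"spin": 0},{"x": 0,"y": 0,"z": 0,"spin": 0}], "grip": 0.7}}

```text
time: 12.0
position: [0.4383, 0.3665, 0.0444]
tool_rot: [0.212, 0.977, 0.005, -0.001]
ft_force: [-0.5, 0.9, -0.3]
grip_width: 0.0558
```

>>> {"api": "play_rows", "payload": {"commands": [{"x": 0,"y": 0,"z": -10,"spin": 0},{"x": 0,"y": 0,"z": -20,"spin": 0},{"x": 0,"y": 0,"z": -25,"spin": 0},{"x": 0,"y": 0,"z": -25,"spin": 0},{"x": 0,"y": 0,"z": -20,"spin": 0},{"x": 0,"y": 0,"z": -10,"spin": 0},{"x": 0,"y": 0,"z": 0,"spin": 0}], "grip": 1}}

```text
time: 12.7
position: [0.438, 0.3649, 0.1602]
tool_rot: [0.212, 0.977, 0.005, -0.001]
ft_force: [-0.9, 0.4, -0.4]
grip_width: 0.0866
```

```bash
python3 go.py .608 .186 .22;python3 - <<'E'
from meas import *
p=cams.camera("scene");crop(p,340,160,500,300,4.5,"b5.png")
p=cams.camera("top");crop(p,120,150,320,300,4,"b6.png")
meas("battery",.022,[.437,.365]);meas("pot",.110,[.608,.187])
E
```

```text
t 12.7 tcp [0.438  0.3649 0.1602] w 0.0866 F [-0.9  0.4 -0.4] ytool [0.415 0.91  0.009] ztool [-0.    0.01 -1.  ]
tool shift mm to [0.608, 0.186, 0.22] : [-228.7  -91.7  -61.6]
battery scene conf 0.55 px [428. 236.] xy [0.4337 0.3683] res 0.091
pot top conf 0.81 px [271. 203.] xy [0.6123 0.186 ] res 0.07
pot scene conf 0.89 px [384. 248.] xy [0.6048 0.1873] res 0.076
```

View pics/b5.png

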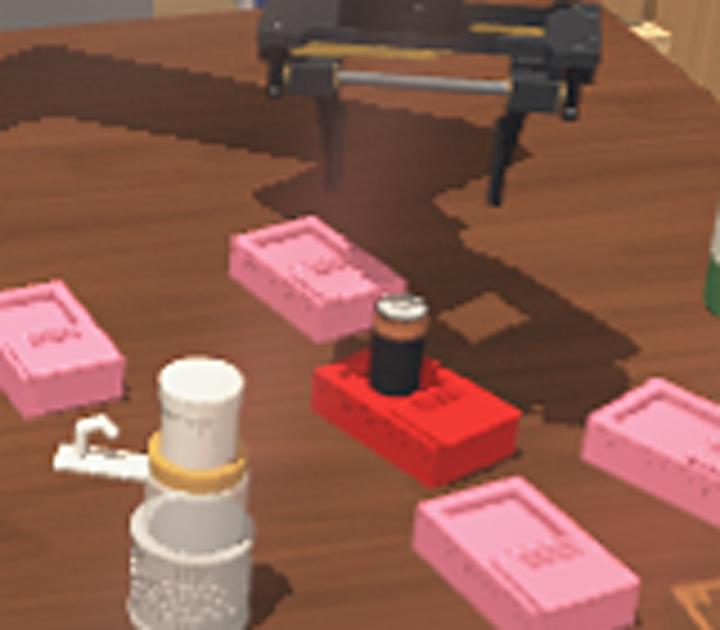

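View pics/b6.png

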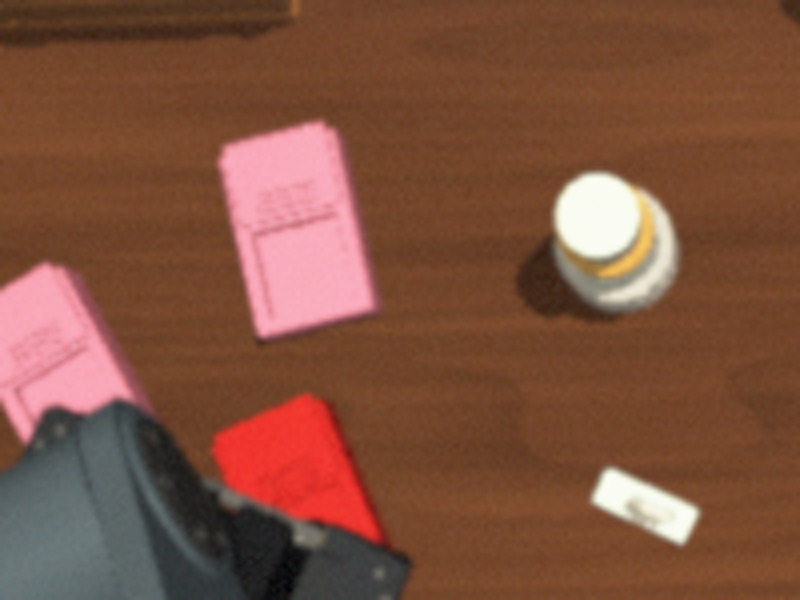

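The battery stands upright in the red well at crop (397,345). The remaining tower is intact. Next is the pot.

>>> {"api": "play_rows", "payload": {"commands": [{"x": -10,"y": -4,"z": -20,"spin": 0},{"x": -28,"y": -11,"z": -20,"spin": 0},{"x": -28,"y": -11,"z": -10,"spin": 0},{"x": -28,"y": -11,"z": 0,"spin": 0},{"x": -28,"y": -11,"z": 0,"spin": 0},{"x": -28,"y": -11,"z": 0,"spin": 0},{"x": -20,"y": -8,"z": 0,"spin": 0},{"x": -10,"y": -4,"z": 0,"spin": 0}]}}

```text
time: 14.0
position: [0.5743, 0.2209, 0.2053]
tool_rot: [0.21, 0.978, 0.002, -0.005]
ft_force: [0.0, -0.0, 0.5]
grip_width: 0.0866
```

>>> {"api": "play_rows", "payload": {"commands": [{"x": 0,"y": 0,"z": 0,"spin": 0},{"x": 0,"y": 0,"z": 0,"spin": 0}]}}

```text
time: 14.2
position: [0.5745, 0.2202, 0.2047]
tool_rot: [0.211, 0.977, 0.002, -0.005]
ft_force: [-1.0, -1.1, 0.2]
grip_width: 0.0871
```

```bash
python3 go.py .6085 .1865 .18
```

```text
t 14.2 tcp [0.5745 0.2202 0.2047] w 0.0871 F [-1.  -1.1  0.2] ytool [0.413 0.911 0.001] ztool [-0.01   0.006 -1.   ]
tool shift mm to [0.6085, 0.1865, 0.18] : [-45.2 -16.7  24.1]
```

>>> {"api": "play_rows", "payload": {"commands": [{"x": -12,"y": -4,"z": 0,"spin": 0},{"x": -15,"y": -6,"z": 5,"spin": 0},{"x": -10,"y": -4,"z": 8,"spin": 0},{"x": -5,"y": -2,"z": 5,"spin": 0},{"x": 0,"y": 0,"z": 0,"spin": 0},{"x": 0,"y": 0,"z": 0,"spin": 0}]}}

```text
time: 14.8
position: [0.6062, 0.188, 0.1835]
tool_rot: [0.209, 0.978, 0.002, -0.007]
ft_force: [-0.6, -0.1, -0.3]
grip_width: 0.0872
```

```bash
python3 go.py .6085 .1865 .13
```

```text
t 14.8 tcp [0.6062 0.188  0.1835] w 0.0872 F [-0.6 -0.1 -0.3] ytool [0.41  0.912 0.   ] ztool [-0.012  0.006 -1.   ]
tool shift mm to [0.6085, 0.1865, 0.13] : [-3.4 -0.5 53.5]
```

>>> {"api": "play_rows", "payload": {"commands": [{"x": -3,"y": 0,"z": 10,"spin": 0},{"x": 0,"y": 0,"z": 14,"spin": 0},{"x": 0,"y": 0,"z": 14,"spin": 0},{"x": 0,"y": 0,"z": 9,"spin": 0},{"x": 0,"y": 0,"z": 3,"spin": 0},{"x": 0,"y": 0,"z": 0,"spin": 0}]}}

```text
time: 15.4
position: [0.6068, 0.1882, 0.1284]
tool_rot: [0.209, 0.978, 0.002, -0.008]
ft_force: [-1.2, 0.0, -0.1]
grip_width: 0.0871
```

```bash
python3 go.py .6085 .1865 .13;python3 - <<'E'
from meas import *
p=cams.camera("scene");crop(p,320,170,450,310,4,"c1.png")
E
```

```text
t 15.4 tcp [0.6068 0.1882 0.1284] w 0.0871 F [-1.2  0.  -0.1] ytool [ 0.408  0.913 -0.   ] ztool [-0.015  0.006 -1.   ]
tool shift mm to [0.6085, 0.1865, 0.13] : [-2.2 -0.8 -1.6]
```

View pics/c1.png

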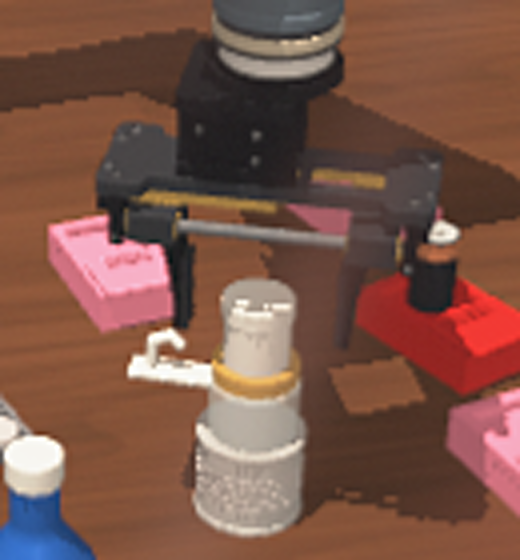

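>>> {"api": "play_rows", "payload": {"commands": [{"x": -2,"y": -1,"z": -1,"spin": 0},{"x": 0,"y": 0,"z": 0,"spin": 0},{"x": 0,"y": 0,"z": 0,"spin": 0},{"x": 0,"y": 0,"z": 0,"spin": 0},{"x": 0,"y": 0,"z": 0,"spin": 0},{"x": 0,"y": 0,"z": 0,"spin": 0},{"x": 0,"y": 0,"z": 0,"spin": 0},{"x": 0,"y": 0,"z": 0,"spin": 0}], "grip": 0, "newtons": 12}}

```text
time: 16.25
position: [0.6101, 0.1865, 0.1323]
tool_rot: [0.209, 0.978, 0.002, -0.005]
ft_force: [0.3, 0.6, 0.2]
grip_width: 0.0438
```

>>> {"api": "play_rows", "payload": {"commands": [{"x": 0,"y": 0,"z": 0,"spin": 0},{"x": 0,"y": 0,"z": 0,"spin": 0}]}}

```text
time: 16.45
position: [0.6101, 0.1865, 0.1323]
tool_rot: [0.209, 0.978, 0.002, -0.005]
ft_force: [0.4, -0.4, 0.8]
grip_width: 0.0439
```

```bash
python3 go.py .6085 .1865 .13;python3 - <<'E'
from meas import *
p=cams.camera("scene");crop(p,320,170,450,310,4,"c2.png")
E
```

```text
t 16.45 tcp [0.6101 0.1865 0.1323] w 0.0439 F [ 0.4 -0.4  0.8] ytool [0.408 0.913 0.002] ztool [-0.01   0.007 -1.   ]
tool shift mm to [0.6085, 0.1865, 0.13] : [ 1.4 -0.7  2.3]
```

View pics/c2.png

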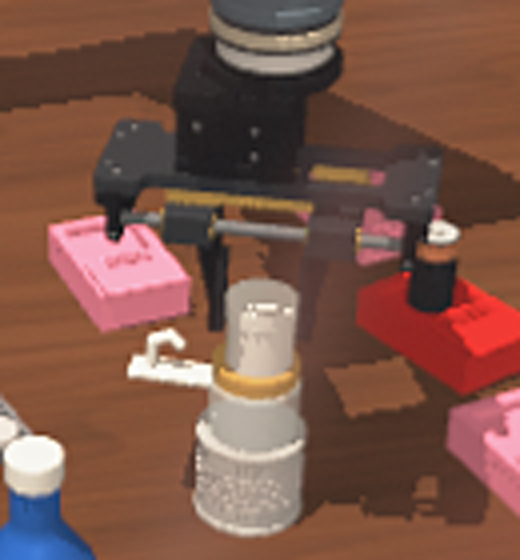

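Width is 43.9 mm, which is the lid. Lifting.

>>> {"api": "play_rows", "payload": {"commands": [{"x": 0,"y": 0,"z": -3,"spin": 0},{"x": 0,"y": 0,"z": -8,"spin": 0},{"x": 0,"y": 0,"z": -15,"spin": 0},{"x": 0,"y": 0,"z": -20,"spin": 0},{"x": 0,"y": 0,"z": -15,"spin": 0},{"x": 0,"y": 0,"z": -5,"spin": 0},{"x": 0,"y": 0,"z": 0,"spin": 0}]}}

```text
time: 17.2
position: [0.6104, 0.1861, 0.2023]
tool_rot: [0.209, 0.978, 0.002, -0.006]
ft_force: [-0.3, 0.1, -1.0]
grip_width: 0.0435
```

```bash
python3 go.py .470 .0112 .15;python3 - <<'E'
from meas import *
p=cams.camera("scene");crop(p,320,140,450,310,3.5,"c3.png")
E
```

```text
t 17.2 tcp [0.6104 0.1861 0.2023] w 0.0435 F [-0.3  0.1 -1. ] ytool [0.408 0.913 0.002] ztool [-0.011  0.007 -1.   ]
tool shift mm to [0.47, 0.0112, 0.15] : [  56.2 -217.    52.6]
```

View pics/c3.png

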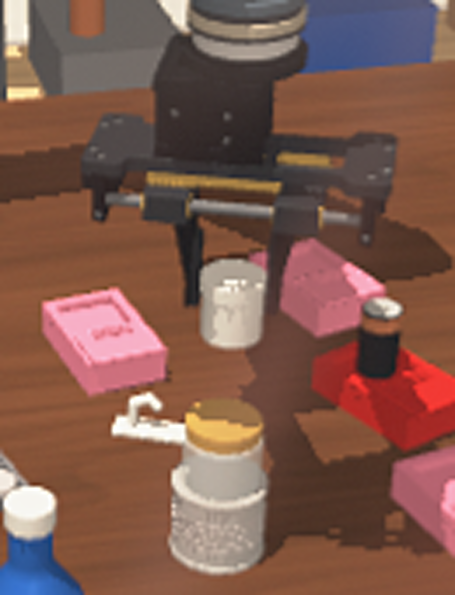

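>>> {"api": "play_rows", "payload": {"commands": [{"x": 4,"y": -15,"z": 0,"spin": 0},{"x": 7,"y": -27,"z": 0,"spin": 0},{"x": 7,"y": -27,"z": 0,"spin": 0},{"x": 7,"y": -27,"z": 0,"spin": 0},{"x": 7,"y": -27,"z": 0,"spin": 0},{"x": 7,"y": -27,"z": 0,"spin": 0},{"x": 5,"y": -18,"z": 0,"spin": 0},{"x": 2,"y": -8,"z": 0,"spin": 0}]}}

```text
time: 18.05
position: [0.4888, 0.041, 0.1957]
tool_rot: [0.207, 0.978, 0.002, -0.012]
ft_force: [0.1, 0.4, -0.6]
grip_width: 0.0435
```

>>> {"api": "play_rows", "payload": {"commands": [{"x": 0,"y": 0,"z": 0,"spin": 0},{"x": 0,"y": 0,"z": 0,"spin": 0}]}}

```text
time: 18.25
position: [0.4883, 0.0407, 0.195]
tool_rot: [0.208, 0.978, 0.002, -0.012]
ft_force: [1.1, -0.2, -0.0]
grip_width: 0.0436
```

```bash
python3 go.py .470 .0112 .15
```

```text
t 18.25 tcp [0.4883 0.0407 0.195 ] w 0.0436 F [ 1.1 -0.2 -0. ] ytool [ 0.407  0.913 -0.001] ztool [-0.023  0.009 -1.   ]
tool shift mm to [0.47, 0.0112, 0.15] : [  3.6 -34.4  45.2]
```

>>> {"api": "play_rows", "payload": {"commands": [{"x": 1,"y": -12,"z": 5,"spin": 0},{"x": 1,"y": -12,"z": 15,"spin": 0},{"x": 1,"y": -8,"z": 20,"spin": 0},{"x": 0,"y": 0,"z": 20,"spin": 0},{"x": 0,"y": 0,"z": 15,"spin": 0},{"x": 0,"y": 0,"z": 8,"spin": 0},{"x": 0,"y": 0,"z": 0,"spin": 0},{"x": 0,"y": 0,"z": 0,"spin": 0}]}}

```text
time: 19.05
position: [0.4742, 0.0125, 0.1082]
tool_rot: [0.204, 0.979, 0.002, -0.009]
ft_force: [-0.0, 0.5, 0.2]
grip_width: 0.0436
```

```bash
python3 go.py .470 .0112 .05
```

```text
t 19.05 tcp [0.4742 0.0125 0.1082] w 0.0436 F [-0.   0.5  0.2] ytool [ 0.4    0.916 -0.   ] ztool [-0.018  0.007 -1.   ]
tool shift mm to [0.47, 0.0112, 0.05] : [ 2.2 -2.8 58.2]
```

>>> {"api": "play_rows", "payload": {"commands": [{"x": 2,"y": -3,"z": 10,"spin": 0},{"x": 0,"y": 0,"z": 18,"spin": 0},{"x": 0,"y": 0,"z": 15,"spin": 0},{"x": 0,"y": 0,"z": 10,"spin": 0},{"x": 0,"y": 0,"z": 3,"spin": 0},{"x": 0,"y": 0,"z": 0,"spin": 0},{"x": 0,"y": 0,"z": 0,"spin": 0}]}}

```text
time: 19.75
position: [0.4762, 0.0103, 0.0551]
tool_rot: [0.203, 0.979, 0.002, -0.003]
ft_force: [-0.2, -0.3, -1.0]
grip_width: 0.044
```

```bash
python3 go.py .470 .0112 .03;python3 - <<'E'
from meas import *
p=cams.camera("scene");crop(p,250,180,380,320,4,"c4.png")
E
```

```text
t 19.75 tcp [0.4762 0.0103 0.0551] w 0.044 F [-0.2 -0.3 -1. ] ytool [0.398 0.917 0.002] ztool [-0.004  0.004 -1.   ]
tool shift mm to [0.47, 0.0112, 0.03] : [ 5.9 -1.7 25.2]
```

View pics/c4.png

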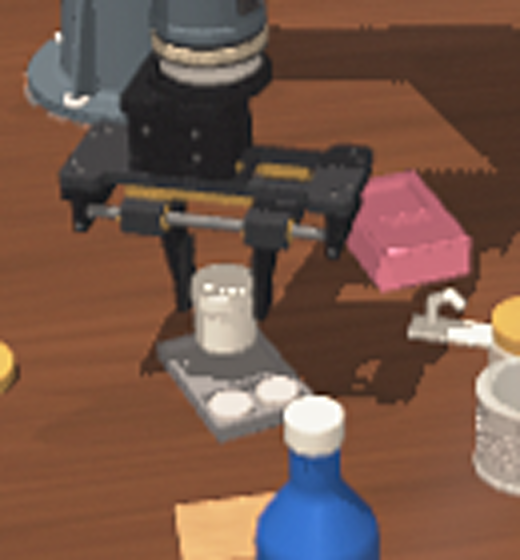

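>>> {"api": "play_rows", "payload": {"commands": [{"x": 5,"y": -1,"z": 5,"spin": 0},{"x": 0,"y": 0,"z": 6,"spin": 0},{"x": 0,"y": 0,"z": 5,"spin": 0},{"x": 0,"y": 0,"z": 3,"spin": 0},{"x": 0,"y": 0,"z": 0,"spin": 0},{"x": 0,"y": 0,"z": 0,"spin": 0}]}}

```text
time: 20.4
position: [0.4713, 0.0114, 0.0355]
tool_rot: [0.203, 0.979, 0.002, -0.001]
ft_force: [-0.2, -0.5, -0.4]
grip_width: 0.0433
```

```bash
python3 go.py .470 .0112 .0263;python3 - <<'E'
from meas import *
p=cams.camera("scene");crop(p,250,180,380,320,4,"c5.png")
E
```

```text
t 20.4 tcp [0.4713 0.0114 0.0355] w 0.0433 F [-0.2 -0.5 -0.4] ytool [0.398 0.917 0.003] ztool [-0.002  0.004 -1.   ]
tool shift mm to [0.47, 0.0112, 0.0263] : [ 1.1 -0.8  9.2]
```

View pics/c5.png

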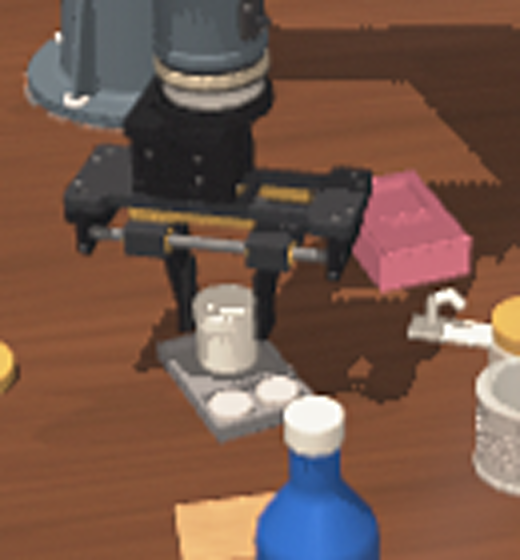

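```bash
python3 - <<'E'
from meas import *
meas("pot",.0132,[.470,.0112])
p=cams.camera("scene");A=cv2.resize(p["img"],None,fx=6,fy=6,interpolation=cv2.INTER_CUBIC)
def draw(P,c): cv2.polylines(A,[np.round(proj(p,P)*6+2.5).astype(np.int32)],True,c,1)
for x,col in(([.471,.011,.27],(0,255,0)),([.466,.0115,.27],(255,255,0))):
    for s in((-.0315,.0315),(-.035,.073)):
        L=np.array([[s[0],-abs(s[0]),.012],[s[1],-abs(s[0]),.012],[s[1],abs(s[0]),.012],[s[0],abs(s[0]),.012]]);draw(place(L,x),col)
cv2.imwrite("pics/c6.png",A[245*6:300*6,280*6:340*6,::-1])
E
```

```text
pot scene conf 0.64 px [308. 260.] xy [0.4674 0.013 ] res 0.092
```

View pics/c6.png

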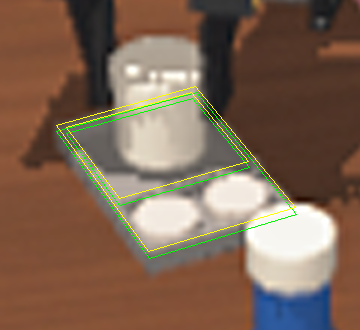

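The pot and caddy agree to within 2 mm in the same camera. Lowering.

>>> {"api": "play_rows", "payload": {"commands": [{"x": 1,"y": -1,"z": 3,"spin": 0},{"x": 0,"y": 0,"z": 3,"spin": 0},{"x": 0,"y": 0,"z": 2,"spin": 0},{"x": 0,"y": 0,"z": 1,"spin": 0},{"x": 0,"y": 0,"z": 0,"spin": 0}]}}

```text
time: 21.2
position: [0.4705, 0.0107, 0.0263]
tool_rot: [0.203, 0.979, 0.002, -0.001]
ft_force: [-0.2, -0.0, 1.7]
grip_width: 0.0438
```

>>> {"api": "play_rows", "payload": {"commands": [{"x": 0,"y": 0,"z": 1,"spin": 0}]}}

```text
time: 21.3
position: [0.4707, 0.0106, 0.0259]
tool_rot: [0.203, 0.979, 0.002, -0.0]
ft_force: [-1.8, -0.9, 15.4]
grip_width: 0.0436
```

```bash
python3 go.py .470 .0112 .0263
```

```text
t 21.3 tcp [0.4707 0.0106 0.0259] w 0.0436 F [-1.8 -0.9 15.4] ytool [0.398 0.918 0.003] ztool [-0.     0.003 -1.   ]
tool shift mm to [0.47, 0.0112, 0.0263] : [ 0.8  0.3 -0.4]
```

Floor contact. Releasing.

>>> {"api": "play_rows", "payload": {"commands": [{"x": 0,"y": 0,"z": 0,"spin": 0},{"x": 0,"y": 0,"z": 0,"spin": 0},{"x": 0,"y": 0,"z": 0,"spin": 0},{"x": 0,"y": 0,"z": 0,"spin": 0}], "grip": 0.75}}

```text
time: 21.7
position: [0.4708, 0.0106, 0.0263]
tool_rot: [0.203, 0.979, 0.002, -0.0]
ft_force: [-0.7, -0.6, 0.6]
grip_width: 0.0633
```

>>> {"api": "play_rows", "payload": {"commands": [{"x": 0,"y": 0,"z": -8,"spin": 0},{"x": 0,"y": 0,"z": -15,"spin": 0},{"x": 0,"y": 0,"z": -25,"spin": 0},{"x": 0,"y": 0,"z": -25,"spin": 0},{"x": 0,"y": 0,"z": -25,"spin": 0},{"x": 0,"y": 0,"z": -15,"spin": 0},{"x": 0,"y": 0,"z": -5,"spin": 0},{"x": 0,"y": 0,"z": 0,"spin": 0}], "grip": 1}}

```text
time: 22.5
position: [0.4696, 0.0106, 0.1506]
tool_rot: [0.203, 0.979, 0.002, -0.001]
ft_force: [0.4, -0.1, -0.9]
grip_width: 0.0867
```

```bash
python3 go.py .608 .186 .17;python3 - <<'E'
from meas import *
p=cams.camera("scene");crop(p,270,180,470,320,4,"d1.png")
p=cams.camera("top");crop(p,160,170,400,330,3,"d2.png")
meas("pot",.004,[.470,.0112]);meas("battery",.022,[.437,.365]);meas("jar",.058,[.608,.187])
E
```

```text
t 22.5 tcp [0.4696 0.0106 0.1506] w 0.0867 F [ 0.4 -0.1 -0.9] ytool [0.398 0.918 0.003] ztool [-0.002  0.004 -1.   ]
tool shift mm to [0.608, 0.186, 0.17] : [-57.2 216.1 -19. ]
pot scene conf 0.6 px [306. 260.] xy [0.4642 0.0131] res 0.102
battery top conf 0.83 px [189. 284.] xy [0.4404 0.3678] res 0.068
battery scene conf 0.7 px [429. 235.] xy [0.4327 0.3691] res 0.115
jar top conf 0.6 px [274. 208.] xy [0.6109 0.1854] res 0.062
jar scene conf 0.78 px [386. 270.] xy [0.6056 0.1873] res 0.08
```

View pics/d1.png

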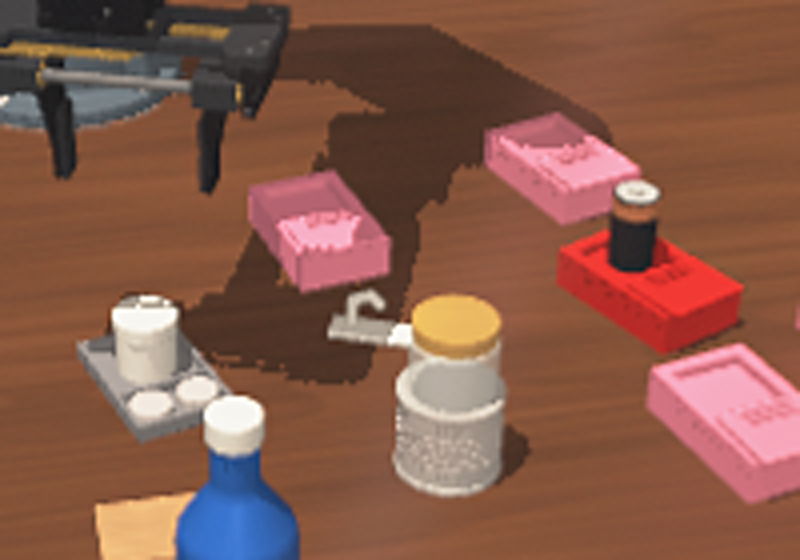

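View pics/d2.png

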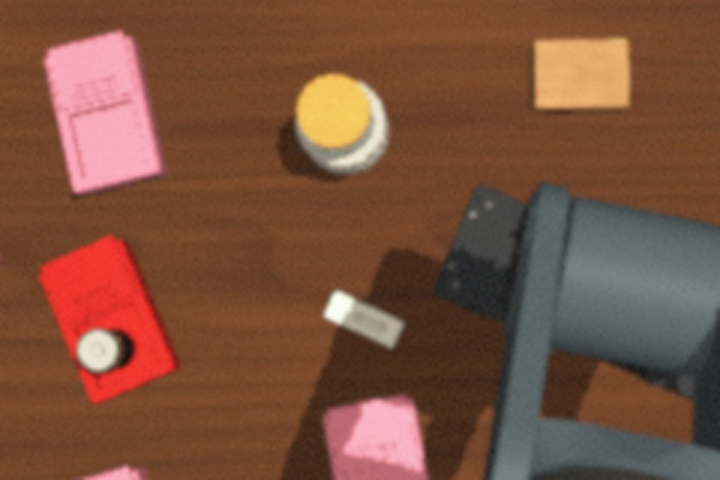

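Battery and pot are upright in their places. Now the jar.

>>> {"api": "play_rows", "payload": {"commands": [{"x": -4,"y": 15,"z": -5,"spin": 0},{"x": -7,"y": 27,"z": 0,"spin": 0},{"x": -7,"y": 27,"z": 0,"spin": 0},{"x": -7,"y": 27,"z": 0,"spin": 0},{"x": -7,"y": 27,"z": 0,"spin": 0},{"x": -7,"y": 27,"z": 0,"spin": 0},{"x": -5,"y": 18,"z": 0,"spin": 0},{"x": -2,"y": 8,"z": 0,"spin": 0}]}}

```text
time: 24.0
position: [0.5902, 0.1654, 0.1583]
tool_rot: [0.204, 0.979, 0.004, 0.001]
ft_force: [-0.1, -1.2, 0.3]
grip_width: 0.0872
```

>>> {"api": "play_rows", "payload": {"commands": [{"x": 0,"y": 0,"z": 0,"spin": 0},{"x": 0,"y": 0,"z": 0,"spin": 0}]}}

```text
time: 24.2
position: [0.5904, 0.1671, 0.1584]
tool_rot: [0.203, 0.979, 0.004, 0.001]
ft_force: [-0.5, 0.4, -1.4]
grip_width: 0.0872
```

```bash
python3 go.py .6085 .1865 .14
```

```text
t 24.2 tcp [0.5904 0.1671 0.1584] w 0.0872 F [-0.5  0.4 -1.4] ytool [0.398 0.917 0.007] ztool [ 0.003  0.007 -1.   ]
tool shift mm to [0.6085, 0.1865, 0.14] : [-8.9 24.9 18.6]
```

>>> {"api": "play_rows", "payload": {"commands": [{"x": -4,"y": 10,"z": 0,"spin": 0},{"x": -4,"y": 10,"z": 5,"spin": 0},{"x": -1,"y": 4,"z": 8,"spin": 0},{"x": 0,"y": 0,"z": 3,"spin": 0},{"x": 0,"y": 0,"z": 0,"spin": 0},{"x": 0,"y": 0,"z": 0,"spin": 0}]}}

```text
time: 24.8
position: [0.6079, 0.1848, 0.1405]
tool_rot: [0.205, 0.979, 0.003, -0.001]
ft_force: [-0.5, 0.6, 0.4]
grip_width: 0.0869
```

```bash
python3 go.py .6085 .1865 .072
```

```text
t 24.8 tcp [0.6079 0.1848 0.1405] w 0.0869 F [-0.5  0.6  0.4] ytool [0.401 0.916 0.005] ztool [-0.001  0.006 -1.   ]
tool shift mm to [0.6085, 0.1865, 0.072] : [-0.   1.5 68.5]
```

>>> {"api": "play_rows", "payload": {"commands": [{"x": 0,"y": 1,"z": 12,"spin": 0},{"x": 0,"y": 0,"z": 16,"spin": 0},{"x": 0,"y": 0,"z": 16,"spin": 0},{"x": 0,"y": 0,"z": 12,"spin": 0},{"x": 0,"y": 0,"z": 6,"spin": 0},{"x": 0,"y": 0,"z": 3,"spin": 0},{"x": 0,"y": 0,"z": 0,"spin": 0}]}}

```text
time: 25.5
position: [0.6079, 0.1853, 0.0711]
tool_rot: [0.205, 0.979, 0.003, -0.001]
ft_force: [0.8, 0.8, 0.2]
grip_width: 0.087
```

```bash
python3 go.py .6085 .1865 .072;python3 - <<'E'
from meas import *
p=cams.camera("scene");crop(p,320,180,450,320,4,"e1.png")
E
```

```text
t 25.5 tcp [0.6079 0.1853 0.0711] w 0.087 F [0.8 0.8 0.2] ytool [0.402 0.916 0.005] ztool [-0.001  0.006 -1.   ]
tool shift mm to [0.6085, 0.1865, 0.072] : [-0.1  1.3 -0.9]
```

View pics/e1.png

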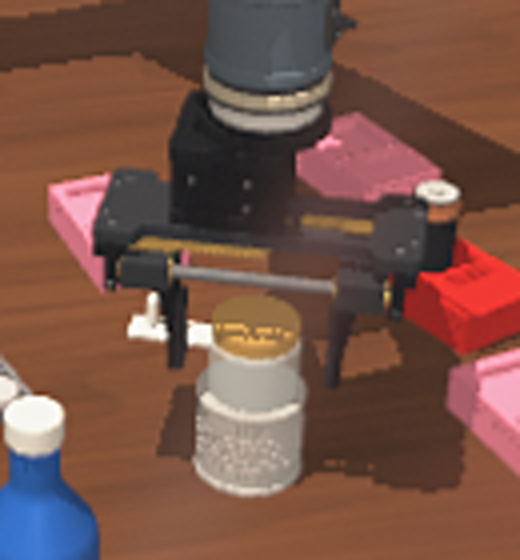

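Centred: fingers at 176 and 333, jar at 256. Closing.

>>> {"api": "play_rows", "payload": {"commands": [{"x": 0,"y": 1,"z": 0,"spin": 0},{"x": 0,"y": 0,"z": 0,"spin": 0},{"x": 0,"y": 0,"z": 0,"spin": 0},{"x": 0,"y": 0,"z": 0,"spin": 0},{"x": 0,"y": 0,"z": 0,"spin": 0},{"x": 0,"y": 0,"z": 0,"spin": 0},{"x": 0,"y": 0,"z": 0,"spin": 0}], "grip": 0, "newtons": 25}}

```text
time: 26.25
position: [0.61, 0.1865, 0.0738]
tool_rot: [0.205, 0.979, 0.003, 0.001]
ft_force: [-0.1, 0.1, 0.3]
grip_width: 0.0557
```

```bash
python3 go.py .6085 .1865 .072
```

```text
t 26.25 tcp [0.61   0.1865 0.0738] w 0.0557 F [-0.1  0.1  0.3] ytool [0.402 0.916 0.007] ztool [ 0.004  0.006 -1.   ]
tool shift mm to [0.6085, 0.1865, 0.072] : [ 1.4 -0.6  1.8]
```

>>> {"api": "play_rows", "payload": {"commands": [{"x": 0,"y": 0,"z": 0,"spin": 0},{"x": 0,"y": 0,"z": -3,"spin": 0},{"x": 0,"y": 0,"z": -8,"spin": 0},{"x": 0,"y": 0,"z": -15,"spin": 0},{"x": 0,"y": 0,"z": -20,"spin": 0},{"x": 0,"y": 0,"z": -15,"spin": 0},{"x": 0,"y": 0,"z": -5,"spin": 0},{"x": 0,"y": 0,"z": 0,"spin": 0}]}}

```text
time: 27.05
position: [0.6093, 0.1862, 0.1455]
tool_rot: [0.205, 0.979, 0.003, 0.001]
ft_force: [0.7, -0.0, -2.0]
grip_width: 0.0555
```

```bash
python3 go.py .439 -.346 .15;python3 - <<'E'
from meas import *
p=cams.camera("scene");crop(p,320,160,450,320,3.5,"e2.png")
E
```

```text
t 27.05 tcp [0.6093 0.1862 0.1455] w 0.0555 F [ 0.7 -0.  -2. ] ytool [0.402 0.916 0.007] ztool [ 0.004  0.006 -1.   ]
tool shift mm to [0.439, -0.346, 0.15] : [ -57.9 -555.8   -8.4]
```

View pics/e2.png

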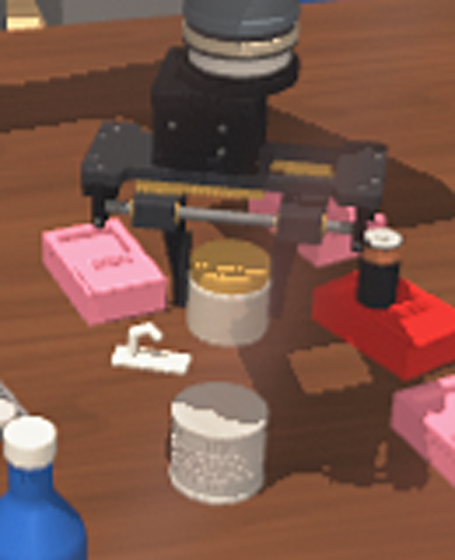

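>>> {"api": "play_rows", "payload": {"commands": [{"x": -2,"y": -15,"z": -10,"spin": 0},{"x": -3,"y": -28,"z": -10,"spin": 0},{"x": -4,"y": -36,"z": 0,"spin": 0},{"x": -4,"y": -36,"z": 0,"spin": 0},{"x": -4,"y": -36,"z": 0,"spin": 0},{"x": -4,"y": -36,"z": 0,"spin": 0},{"x": -4,"y": -36,"z": 0,"spin": 0},{"x": -4,"y": -36,"z": 0,"spin": 0}]}}

```text
time: 27.9
position: [0.5251, -0.0726, 0.1638]
tool_rot: [0.201, 0.98, 0.002, -0.002]
ft_force: [-0.0, -0.0, -1.9]
grip_width: 0.0554
```

```bash
python3 go.py .439 -.346 .15
```

```text
t 27.9 tcp [ 0.5251 -0.0726  0.1638] w 0.0554 F [-0.  -0.  -1.9] ytool [0.394 0.919 0.003] ztool [-0.003  0.005 -1.   ]
tool shift mm to [0.439, -0.346, 0.15] : [ -28.6 -285.3   12.8]
```

>>> {"api": "play_rows", "payload": {"commands": [{"x": -4,"y": -36,"z": 0,"spin": 0},{"x": -4,"y": -36,"z": 0,"spin": 0},{"x": -4,"y": -36,"z": 0,"spin": 0},{"x": -4,"y": -36,"z": 0,"spin": 0},{"x": -4,"y": -36,"z": 0,"spin": 0},{"x": -3,"y": -28,"z": 0,"spin": 0},{"x": -2,"y": -15,"z": 0,"spin": 0},{"x": 0,"y": -6,"z": 0,"spin": 0}]}}

```text
time: 28.7
position: [0.4438, -0.3097, 0.1633]
tool_rot: [0.205, 0.979, 0.001, -0.006]
ft_force: [-0.0, -0.3, -2.1]
grip_width: 0.0556
```

>>> {"api": "play_rows", "payload": {"commands": [{"x": 0,"y": 0,"z": 0,"spin": 0},{"x": 0,"y": 0,"z": 0,"spin": 0}]}}

```text
time: 28.9
position: [0.4421, -0.3099, 0.1631]
tool_rot: [0.206, 0.978, 0.002, -0.006]
ft_force: [-0.9, 0.6, -2.4]
grip_width: 0.0552
```

```bash
python3 go.py .439 -.346 .15
```

```text
t 28.9 tcp [ 0.4421 -0.3099  0.1631] w 0.0552 F [-0.9  0.6 -2.4] ytool [0.404 0.915 0.001] ztool [-0.012  0.006 -1.   ]
tool shift mm to [0.439, -0.346, 0.15] : [-11.9 -34.3  13. ]
```

>>> {"api": "play_rows", "payload": {"commands": [{"x": -4,"y": -12,"z": 5,"spin": 0},{"x": -5,"y": -14,"z": 12,"spin": 0},{"x": -2,"y": -7,"z": 18,"spin": 0},{"x": 0,"y": 0,"z": 20,"spin": 0},{"x": 0,"y": 0,"z": 18,"spin": 0},{"x": 0,"y": 0,"z": 10,"spin": 0},{"x": 0,"y": 0,"z": 0,"spin": 0},{"x": 0,"y": 0,"z": 0,"spin": 0}]}}

```text
time: 29.7
position: [0.4396, -0.3473, 0.0729]
tool_rot: [0.203, 0.979, 0.001, -0.006]
ft_force: [-0.5, -0.3, -2.0]
grip_width: 0.0556
```

```bash
python3 go.py .439 -.346 .04;python3 - <<'E'
from meas import *
p=cams.camera("scene");crop(p,110,180,260,320,4,"e3.png")
E
```

```text
t 29.7 tcp [ 0.4396 -0.3473  0.0729] w 0.0556 F [-0.5 -0.3 -2. ] ytool [ 0.398  0.918 -0.   ] ztool [-0.012  0.005 -1.   ]
tool shift mm to [0.439, -0.346, 0.04] : [ 0.7  0.9 32.9]
```

View pics/e3.png

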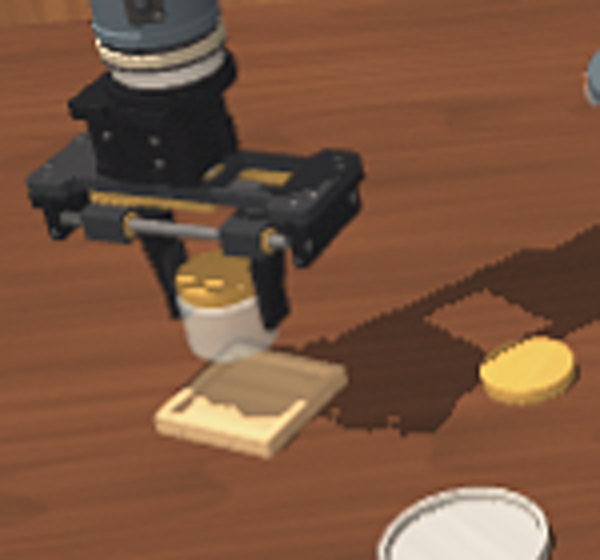

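>>> {"api": "play_rows", "payload": {"commands": [{"x": 1,"y": 1,"z": 12,"spin": 0},{"x": 0,"y": 0,"z": 14,"spin": 0},{"x": 0,"y": 0,"z": 8,"spin": 0},{"x": 0,"y": 0,"z": 3,"spin": 0},{"x": 0,"y": 0,"z": 0,"spin": 0}]}}

```text
time: 30.25
position: [0.4404, -0.3471, 0.0363]
tool_rot: [0.203, 0.979, -0.001, -0.004]
ft_force: [0.5, -0.2, -1.7]
grip_width: 0.0554
```

```bash
python3 go.py .439 -.346 .022;python3 - <<'E'
from meas import *
p=cams.camera("scene");crop(p,110,180,260,320,4,"e4.png")
E
```

```text
t 30.25 tcp [ 0.4404 -0.3471  0.0363] w 0.0554 F [ 0.5 -0.2 -1.7] ytool [ 0.397  0.918 -0.003] ztool [-0.007 -0.    -1.   ]
tool shift mm to [0.439, -0.346, 0.022] : [ 1.6  0.5 14.3]
```

View pics/e4.png

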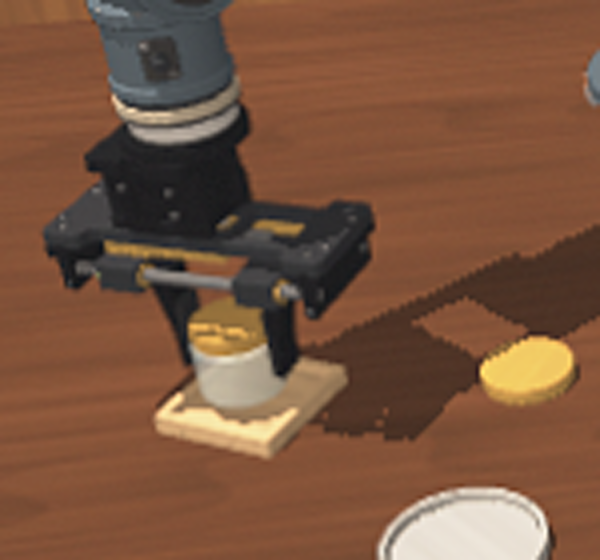

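```bash
python3 - <<'E'
from meas import *
meas("jar",.0205,[.439,-.346])
import pickle
p0,q0=pickle.load(open("p0.pkl","rb")); p=cams.camera("scene")
def ov(p,f,crp,S=8):
    A=cv2.resize(p["img"],None,fx=S,fy=S,interpolation=cv2.INTER_CUBIC)
    for x,col in(([.4405,-.3457,-.535],(0,255,0)),([.435,-.346,-.535],(0,0,255))):
      for s in(.0375,.0435):
        L=np.array([[-s,-s,.013],[s,-s,.013],[s,s,.013],[-s,s,.013]]);cv2.polylines(A,[np.round(proj(p,place(L,x))*S+S/2-.5).astype(np.int32)],True,col,1)
    C=cyl(.028,.006,.006)[::2]+[.4396,-.3465,0]; cv2.polylines(A,[np.round(proj(p,C)*S+S/2-.5).astype(np.int32)],True,(255,0,255),1)
    u0,v0,u1,v1=crp; return A[v0*S:v1*S,u0*S:u1*S]
a=ov(q0,0,(145,255,205,300));b=ov(p,0,(145,255,205,300)); 
cv2.imwrite("pics/e5.png",np.vstack([a,b])[:600,:,::-1] if 0 else cv2.resize(np.vstack([a,b]),None,fx=.8,fy=.8)[:,:,::-1])
t=ov(p0,0,(465,245,530,310)); cv2.imwrite("pics/e6.png",t[:,:,::-1])
E
```

```text
jar top conf 0.65 px [508. 274.] xy [ 0.459  -0.3249] res 9.963
jar scene conf 0.84 px [168. 269.] xy [ 0.4381 -0.3487] res 0.239
```

View pics/e5.png

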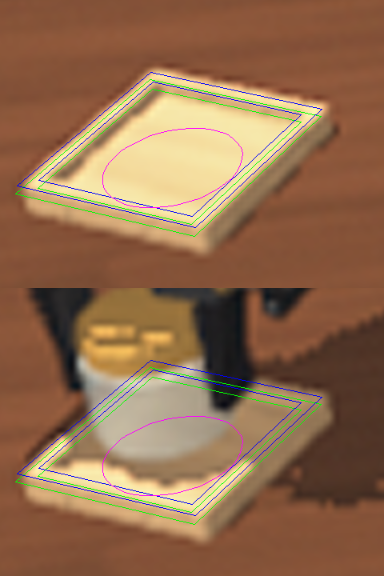

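View pics/e6.png

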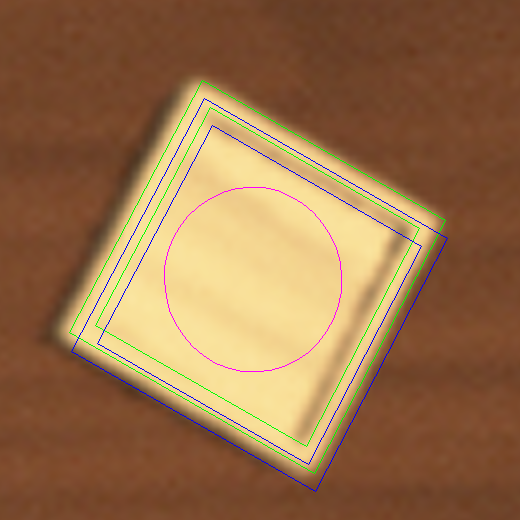

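```bash
python3 go.py .439 -.344 .022
```

```text
t 30.55 tcp [ 0.4408 -0.3476  0.0371] w 0.0551 F [-0.2  0.4 -1.9] ytool [ 0.397  0.918 -0.004] ztool [-0.006 -0.001 -1.   ]
tool shift mm to [0.439, -0.344, 0.022] : [ 3.   2.6 15.1]
```

>>> {"api": "play_rows", "payload": {"commands": [{"x": 0,"y": 3,"z": 3,"spin": 0},{"x": 0,"y": 0,"z": 4,"spin": 0},{"x": 0,"y": 0,"z": 3,"spin": 0},{"x": 0,"y": 0,"z": 0,"spin": 0}]}}

```text
time: 30.95
position: [0.4423, -0.3448, 0.0269]
tool_rot: [0.203, 0.979, -0.002, -0.002]
ft_force: [-0.3, -0.5, -1.9]
grip_width: 0.0554
```

```bash
python3 go.py .439 -.344 .022
```

```text
t 30.95 tcp [ 0.4423 -0.3448  0.0269] w 0.0554 F [-0.3 -0.5 -1.9] ytool [ 0.397  0.918 -0.004] ztool [-0.005 -0.002 -1.   ]
tool shift mm to [0.439, -0.344, 0.022] : [ 3.3 -0.6  4.9]
```

>>> {"api": "play_rows", "payload": {"commands": [{"x": 3,"y": -1,"z": 1,"spin": 0},{"x": 0,"y": 0,"z": 2,"spin": 0},{"x": 0,"y": 0,"z": 1.5,"spin": 0},{"x": 0,"y": 0,"z": 0.5,"spin": 0},{"x": 0,"y": 0,"z": 0,"spin": 0}]}}

```text
time: 31.45
position: [0.4389, -0.3447, 0.0221]
tool_rot: [0.203, 0.979, -0.002, -0.002]
ft_force: [0.8, -1.0, -1.9]
grip_width: 0.0559
```

```bash
python3 go.py .439 -.344 .022;python3 - <<'E'
from meas import *
p=cams.camera("scene");crop(p,110,180,260,320,4,"e7.png")
E
```

```text
t 31.45 tcp [ 0.4389 -0.3447  0.0221] w 0.0559 F [ 0.8 -1.  -1.9] ytool [ 0.397  0.918 -0.004] ztool [-0.005 -0.002 -1.   ]
tool shift mm to [0.439, -0.344, 0.022] : [0.1 0.7 0.1]
```

View pics/e7.png

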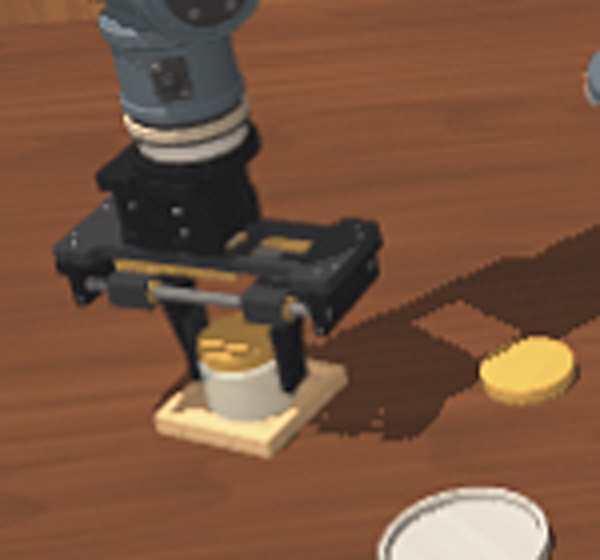

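>>> {"api": "play_rows", "payload": {"commands": [{"x": 0,"y": 0.5,"z": 1,"spin": 0},{"x": 0,"y": 0,"z": 0,"spin": 0}]}}

```text
time: 31.7
position: [0.439, -0.3449, 0.0222]
tool_rot: [0.202, 0.979, -0.002, -0.002]
ft_force: [-0.3, 0.2, -0.6]
grip_width: 0.0555
```

>>> {"api": "play_rows", "payload": {"commands": [{"x": 0,"y": 0,"z": 1,"spin": 0}]}}

```text
time: 31.8
position: [0.439, -0.3451, 0.0219]
tool_rot: [0.202, 0.979, -0.003, -0.002]
ft_force: [-2.1, 1.5, 11.5]
grip_width: 0.0552
```

Contact at the floor height. Releasing.

>>> {"api": "play_rows", "payload": {"commands": [{"x": 0,"y": 0,"z": 0,"spin": 0},{"x": 0,"y": 0,"z": 0,"spin": 0},{"x": 0,"y": 0,"z": 0,"spin": 0},{"x": 0,"y": 0,"z": 0,"spin": 0}], "grip": 1}}

```text
time: 32.2
position: [0.4397, -0.3457, 0.0219]
tool_rot: [0.202, 0.979, -0.003, -0.001]
ft_force: [-0.3, 0.6, 0.9]
grip_width: 0.0794
```

>>> {"api": "play_rows", "payload": {"commands": [{"x": 0,"y": 0,"z": -8,"spin": 0},{"x": 0,"y": 0,"z": -15,"spin": 0},{"x": 0,"y": 0,"z": -25,"spin": 0},{"x": 0,"y": 0,"z": -25,"spin": 0},{"x": 0,"y": 0,"z": -25,"spin": 0},{"x": 0,"y": 0,"z": -15,"spin": 0},{"x": 0,"y": 0,"z": -5,"spin": 0},{"x": 0,"y": 0,"z": 0,"spin": 0}]}}

```text
time: 33.0
position: [0.4399, -0.3445, 0.1458]
tool_rot: [0.202, 0.979, -0.003, -0.002]
ft_force: [0.3, 0.1, -0.1]
grip_width: 0.0871
```

```bash
python3 go.py .609 .186 .17;python3 - <<'E'
from meas import *
p=cams.camera("scene");crop(p,130,180,430,340,2.6,"f1.png")
meas("pot",.004,[.470,.0112]);meas("jar",.006,[.439,-.344]);meas("tin",0,[.608,.187])
E
```

```text
t 33.0 tcp [ 0.4399 -0.3445  0.1458] w 0.0871 F [ 0.3  0.1 -0.1] ytool [ 0.396  0.918 -0.006] ztool [-0.004 -0.005 -1.   ]
tool shift mm to [0.609, 0.186, 0.17] : [ 54.9 553.9 -27.4]
pot top conf 0.61 px [352. 267.] xy [0.4711 0.0117] res 0.182
pot scene conf 0.75 px [308. 262.] xy [0.4684 0.0118] res 0.081
jar top conf 0.52 px [489. 286.] xy [ 0.4381 -0.3379] res 3.209
jar scene conf 0.74 px [173. 272.] xy [ 0.4323 -0.3451] res 0.079
tin top conf 0.8 px [273. 211.] xy [0.6095 0.1849] res 0.042
tin scene conf 0.92 px [381. 285.] xy [0.6055 0.1866] res 0.041
```

View pics/f1.png

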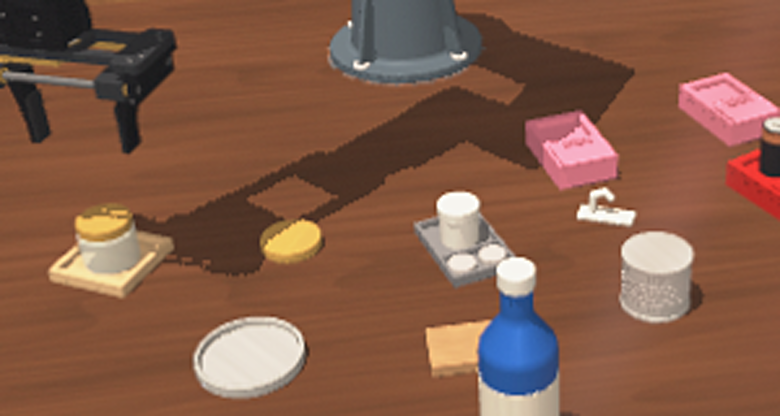

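The jar sits inside the tray. Now the tin.

>>> {"api": "play_rows", "payload": {"commands": [{"x": 2,"y": 20,"z": 0,"spin": 0},{"x": 4,"y": 38,"z": 0,"spin": 0},{"x": 4,"y": 38,"z": 0,"spin": 0},{"x": 4,"y": 38,"z": 0,"spin": 0},{"x": 4,"y": 38,"z": 0,"spin": 0},{"x": 4,"y": 38,"z": 0,"spin": 0},{"x": 4,"y": 38,"z": 0,"spin": 0},{"x": 4,"y": 38,"z": 0,"spin": 0}]}}

```text
time: 34.45
position: [0.5302, -0.0681, 0.1431]
tool_rot: [0.208, 0.978, -0.004, 0.0]
ft_force: [0.3, 0.4, 0.5]
grip_width: 0.0871
```

```bash
python3 go.py .608 .186 .12
```

```text
t 34.45 tcp [ 0.5302 -0.0681  0.1431] w 0.0871 F [0.3 0.4 0.5] ytool [ 0.407  0.914 -0.008] ztool [-0.001 -0.008 -1.   ]
tool shift mm to [0.608, 0.186, 0.12] : [ 32.3 263.9  20.9]
```

>>> {"api": "play_rows", "payload": {"commands": [{"x": 4,"y": 36,"z": 0,"spin": 0},{"x": 4,"y": 36,"z": 0,"spin": 0},{"x": 4,"y": 36,"z": 0,"spin": 0},{"x": 4,"y": 36,"z": 0,"spin": 0},{"x": 4,"y": 34,"z": 0,"spin": 0},{"x": 3,"y": 26,"z": 0,"spin": 0},{"x": 2,"y": 12,"z": 0,"spin": 0},{"x": 0,"y": 4,"z": 0,"spin": 0}]}}

```text
time: 35.25
position: [0.5996, 0.1571, 0.1416]
tool_rot: [0.204, 0.979, -0.004, 0.002]
ft_force: [-0.4, -0.2, -1.0]
grip_width: 0.0872
```

>>> {"api": "play_rows", "payload": {"commands": [{"x": 0,"y": 0,"z": 0,"spin": 0},{"x": 0,"y": 0,"z": 0,"spin": 0}]}}

```text
time: 35.45
position: [0.5991, 0.1559, 0.1413]
tool_rot: [0.204, 0.979, -0.004, 0.001]
ft_force: [0.2, -0.4, 0.0]
grip_width: 0.0871
```

```bash
python3 go.py .608 .186 .085
```

```text
t 35.45 tcp [0.5991 0.1559 0.1413] w 0.0871 F [ 0.2 -0.4  0. ] ytool [ 0.4    0.916 -0.008] ztool [ 0.001 -0.009 -1.   ]
tool shift mm to [0.608, 0.186, 0.085] : [ 4.2 31.6 56.1]
```

>>> {"api": "play_rows", "payload": {"commands": [{"x": 2,"y": 10,"z": 5,"spin": 0},{"x": 1,"y": 12,"z": 12,"spin": 0},{"x": 1,"y": 7,"z": 15,"spin": 0},{"x": 0,"y": 1,"z": 12,"spin": 0},{"x": 0,"y": 0,"z": 6,"spin": 0},{"x": 0,"y": 0,"z": 0,"spin": 0},{"x": 0,"y": 0,"z": 0,"spin": 0}]}}

```text
time: 36.15
position: [0.6067, 0.1833, 0.0844]
tool_rot: [0.207, 0.978, -0.006, -0.001]
ft_force: [-0.4, 0.1, -0.3]
grip_width: 0.0873
```

```bash
python3 go.py .608 .186 .02;python3 - <<'E'
from meas import *
p=cams.camera("scene");crop(p,320,180,450,320,4,"f2.png")
E
```

```text
t 36.15 tcp [0.6067 0.1833 0.0844] w 0.0873 F [-0.4  0.1 -0.3] ytool [ 0.404  0.915 -0.011] ztool [-0.004 -0.01  -1.   ]
tool shift mm to [0.608, 0.186, 0.02] : [-0.   3.7 64.4]
```

View pics/f2.png

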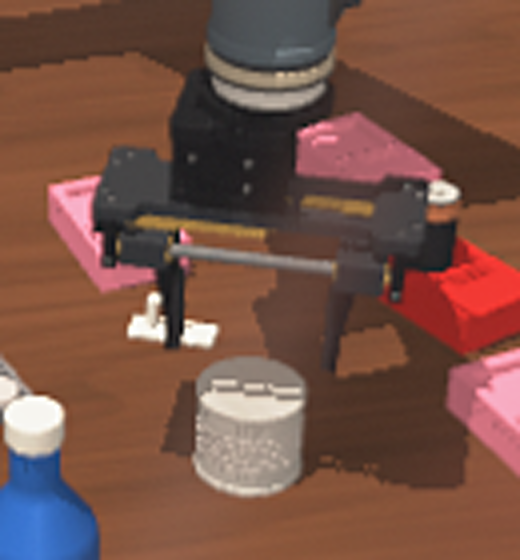

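>>> {"api": "play_rows", "payload": {"commands": [{"x": 0,"y": 4,"z": 5,"spin": 0},{"x": 0,"y": 0,"z": 8,"spin": 0},{"x": 0,"y": 0,"z": 0,"spin": 0},{"x": 0,"y": 0,"z": 0,"spin": 0}]}}

```text
time: 36.6
position: [0.6094, 0.1868, 0.0718]
tool_rot: [0.207, 0.978, -0.005, 0.001]
ft_force: [0.5, 0.6, 0.7]
grip_width: 0.087
```

```bash
python3 go.py .608 .186 .02
```

```text
t 36.6 tcp [0.6094 0.1868 0.0718] w 0.087 F [0.5 0.6 0.7] ytool [ 0.405  0.914 -0.01 ] ztool [-0.001 -0.01  -1.   ]
tool shift mm to [0.608, 0.186, 0.02] : [ 1.1 -0.8 51.8]
```

>>> {"api": "play_rows", "payload": {"commands": [{"x": 1,"y": -1,"z": 8,"spin": 0},{"x": 0,"y": 0,"z": 14,"spin": 0},{"x": 0,"y": 0,"z": 14,"spin": 0},{"x": 0,"y": 0,"z": 10,"spin": 0},{"x": 0,"y": 0,"z": 3,"spin": 0},{"x": 0,"y": 0,"z": 0,"spin": 0}]}}

```text
time: 37.2
position: [0.6072, 0.1854, 0.0175]
tool_rot: [0.207, 0.978, -0.005, -0.0]
ft_force: [0.3, -0.1, 0.4]
grip_width: 0.0873
```

```bash
python3 go.py .608 .186 .02;python3 - <<'E'
from meas import *
p=cams.camera("scene");crop(p,320,180,450,320,4,"f3.png")
E
```

```text
t 37.2 tcp [0.6072 0.1854 0.0175] w 0.0873 F [ 0.3 -0.1  0.4] ytool [ 0.405  0.914 -0.011] ztool [-0.003 -0.01  -1.   ]
tool shift mm to [0.608, 0.186, 0.02] : [-0.5  0.8 -2.5]
```

View pics/f3.png

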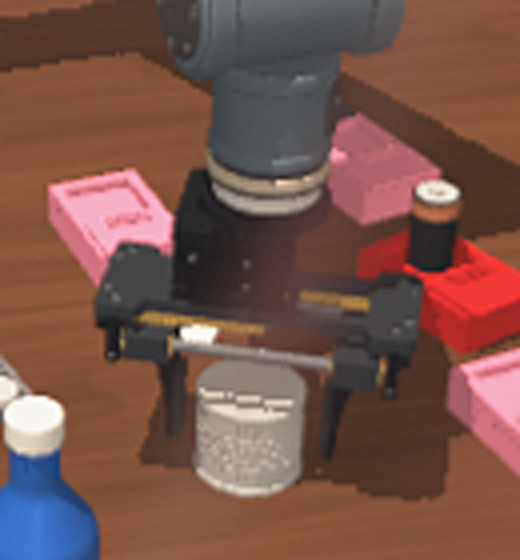

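>>> {"api": "play_rows", "payload": {"commands": [{"x": 0,"y": 1,"z": -1,"spin": 0},{"x": 0,"y": 0,"z": 0,"spin": 0},{"x": 0,"y": 0,"z": 0,"spin": 0},{"x": 0,"y": 0,"z": 0,"spin": 0},{"x": 0,"y": 0,"z": 0,"spin": 0},{"x": 0,"y": 0,"z": 0,"spin": 0}], "grip": 0, "newtons": 20}}

```text
time: 37.85
position: [0.6091, 0.1867, 0.0207]
tool_rot: [0.207, 0.978, -0.005, 0.001]
ft_force: [-0.2, -0.2, -0.2]
grip_width: 0.0659
```

```bash
python3 go.py .608 .186 .02
```

```text
t 37.85 tcp [0.6091 0.1867 0.0207] w 0.0659 F [-0.2 -0.2 -0.2] ytool [ 0.405  0.914 -0.009] ztool [ 0.001 -0.01  -1.   ]
tool shift mm to [0.608, 0.186, 0.02] : [ 0.7 -1.1  0.7]
```

>>> {"api": "play_rows", "payload": {"commands": [{"x": 0,"y": 0,"z": 0,"spin": 0},{"x": 0,"y": 0,"z": 0,"spin": 0}]}}

```text
time: 38.05
position: [0.609, 0.1868, 0.0208]
tool_rot: [0.207, 0.978, -0.005, 0.001]
ft_force: [0.4, 0.3, -0.2]
grip_width: 0.0657
```

>>> {"api": "play_rows", "payload": {"commands": [{"x": 0,"y": 0,"z": -3,"spin": 0},{"x": 0,"y": 0,"z": -8,"spin": 0},{"x": 0,"y": 0,"z": -15,"spin": 0},{"x": 0,"y": 0,"z": -20,"spin": 0},{"x": 0,"y": 0,"z": -20,"spin": 0},{"x": 0,"y": 0,"z": -15,"spin": 0},{"x": 0,"y": 0,"z": -5,"spin": 0},{"x": 0,"y": 0,"z": 0,"spin": 0}]}}

```text
time: 38.85
position: [0.6099, 0.1879, 0.1161]
tool_rot: [0.207, 0.978, -0.004, 0.003]
ft_force: [0.2, -0.6, -1.4]
grip_width: 0.0659
```

```bash
python3 go.py .621 -.2025 .11;python3 - <<'E'
from meas import *
p=cams.camera("scene");crop(p,320,160,450,320,3.5,"f4.png")
E
```

```text
t 38.85 tcp [0.6099 0.1879 0.1161] w 0.0659 F [ 0.2 -0.6 -1.4] ytool [ 0.405  0.914 -0.007] ztool [ 0.005 -0.009 -1.   ]
tool shift mm to [0.621, -0.2025, 0.11] : [-168.2 -352.4    9.8]
```

View pics/f4.png

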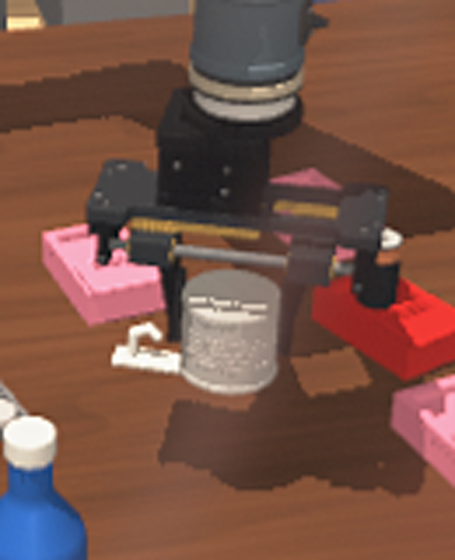

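>>> {"api": "play_rows", "payload": {"commands": [{"x": -5,"y": -12,"z": -10,"spin": 0},{"x": -11,"y": -23,"z": -12,"spin": 0},{"x": -15,"y": -32,"z": 0,"spin": 0},{"x": -15,"y": -32,"z": 0,"spin": 0},{"x": -15,"y": -32,"z": 0,"spin": 0},{"x": -15,"y": -32,"z": 0,"spin": 0},{"x": -15,"y": -32,"z": 0,"spin": 0},{"x": -15,"y": -32,"z": 0,"spin": 0}]}}

```text
time: 39.7
position: [0.6108, -0.0718, 0.1391]
tool_rot: [0.203, 0.979, -0.006, -0.002]
ft_force: [0.1, 0.5, -1.2]
grip_width: 0.0659
```

```bash
python3 go.py .621 -.2025 .11
```

```text
t 39.7 tcp [ 0.6108 -0.0718  0.1391] w 0.0659 F [ 0.1  0.5 -1.2] ytool [ 0.397  0.918 -0.011] ztool [-0.005 -0.01  -1.   ]
tool shift mm to [0.621, -0.2025, 0.11] : [ -61.3 -115.5   30.4]
```

>>> {"api": "play_rows", "payload": {"commands": [{"x": -15,"y": -28,"z": 0,"spin": 0},{"x": -15,"y": -28,"z": 0,"spin": 0},{"x": -13,"y": -24,"z": 0,"spin": 0},{"x": -8,"y": -15,"z": 0,"spin": 0},{"x": -3,"y": -6,"z": 0,"spin": 0},{"x": 0,"y": 0,"z": 0,"spin": 0},{"x": 0,"y": 0,"z": 0,"spin": 0}]}}

```text
time: 40.4
position: [0.615, -0.1992, 0.1382]
tool_rot: [0.207, 0.978, -0.006, -0.005]
ft_force: [0.2, -0.6, -1.8]
grip_width: 0.0653
```

```bash
python3 go.py .621 -.2025 .06
```

```text
t 40.4 tcp [ 0.615  -0.1992  0.1382] w 0.0653 F [ 0.2 -0.6 -1.8] ytool [ 0.406  0.914 -0.013] ztool [-0.013 -0.009 -1.   ]
tool shift mm to [0.621, -0.2025, 0.06] : [-7.5  0.5 78.2]
```

>>> {"api": "play_rows", "payload": {"commands": [{"x": -5,"y": 0,"z": 8,"spin": 0},{"x": -2,"y": 0,"z": 18,"spin": 0},{"x": 0,"y": 0,"z": 20,"spin": 0},{"x": 0,"y": 0,"z": 18,"spin": 0},{"x": 0,"y": 0,"z": 8,"spin": 0},{"x": 0,"y": 0,"z": 0,"spin": 0},{"x": 0,"y": 0,"z": 0,"spin": 0}]}}

```text
time: 41.1
position: [0.6226, -0.1939, 0.0625]
tool_rot: [0.202, 0.979, -0.005, -0.006]
ft_force: [-0.1, 0.3, -0.9]
grip_width: 0.0659
```

```bash
python3 go.py .621 -.2025 .035;python3 - <<'E'
from meas import *
p=cams.camera("scene");crop(p,160,200,310,350,4,"g1.png")
meas("tin",.040,[.621,-.2025])
E
```

```text
t 41.1 tcp [ 0.6226 -0.1939  0.0625] w 0.0659 F [-0.1  0.3 -0.9] ytool [ 0.396  0.918 -0.011] ztool [-0.013 -0.007 -1.   ]
tool shift mm to [0.621, -0.2025, 0.035] : [-2.2 -8.2 27.6]
tin top conf 0.5 px [429. 204.] xy [ 0.6285 -0.1685] res 5.397
tin scene conf 0.8 px [222. 293.] xy [ 0.6163 -0.1936] res 0.157
```

View pics/g1.png

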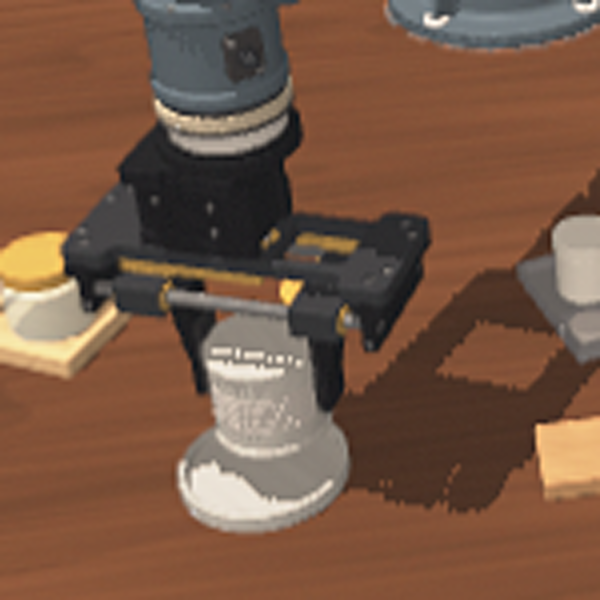

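>>> {"api": "play_rows", "payload": {"commands": [{"x": -1,"y": -7,"z": 6,"spin": 0},{"x": -1,"y": -1,"z": 8,"spin": 0},{"x": 0,"y": 0,"z": 6,"spin": 0},{"x": 0,"y": 0,"z": 3,"spin": 0},{"x": 0,"y": 0,"z": 0,"spin": 0},{"x": 0,"y": 0,"z": 0,"spin": 0}]}}

```text
time: 41.95
position: [0.6214, -0.2051, 0.0392]
tool_rot: [0.203, 0.979, -0.005, -0.004]
ft_force: [-0.9, 0.8, 0.8]
grip_width: 0.0656
```

```bash
python3 go.py .621 -.2025 .027;python3 - <<'E'
from meas import *
p=cams.camera("scene");crop(p,160,200,310,350,4,"g2.png")
meas("tin",.018,[.621,-.2025])
E
```

```text
t 41.95 tcp [ 0.6214 -0.2051  0.0392] w 0.0656 F [-0.9  0.8  0.8] ytool [ 0.398  0.917 -0.012] ztool [-0.01  -0.008 -1.   ]
tool shift mm to [0.621, -0.2025, 0.027] : [ 1.3  2.4 12.2]
tin top conf 0.47 px [436. 189.] xy [ 0.6222 -0.1793] res 18.901
tin scene conf 0.89 px [220. 302.] xy [ 0.6194 -0.2062] res 0.194
```

View pics/g2.png

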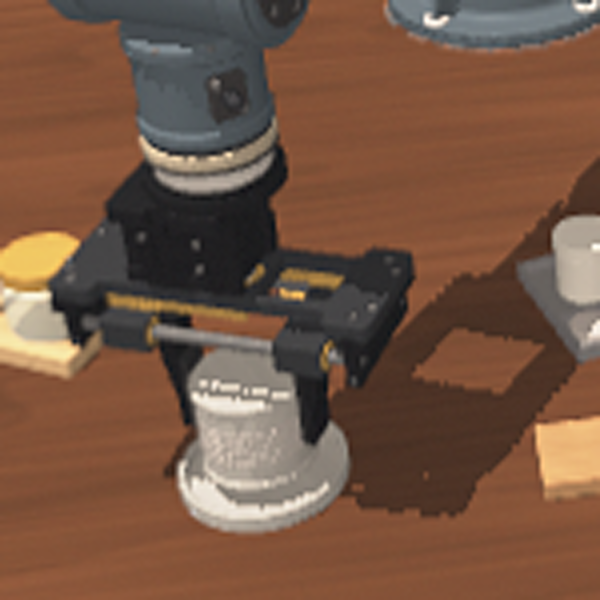

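>>> {"api": "play_rows", "payload": {"commands": [{"x": 1,"y": 2,"z": 3,"spin": 0},{"x": 0,"y": 0,"z": 4,"spin": 0},{"x": 0,"y": 0,"z": 3,"spin": 0},{"x": 0,"y": 0,"z": 1,"spin": 0},{"x": 0,"y": 0,"z": 0,"spin": 0}]}}

```text
time: 42.7
position: [0.6217, -0.2026, 0.0281]
tool_rot: [0.203, 0.979, -0.005, -0.003]
ft_force: [0.3, 0.1, -1.1]
grip_width: 0.0654
```

>>> {"api": "play_rows", "payload": {"commands": [{"x": 0,"y": 0,"z": 1.5,"spin": 0},{"x": 0,"y": 0,"z": 0,"spin": 0}]}}

```text
time: 42.9
position: [0.6216, -0.2026, 0.0264]
tool_rot: [0.203, 0.979, -0.005, -0.004]
ft_force: [-0.2, 0.7, -0.2]
grip_width: 0.0658
```

```bash
python3 go.py .621 -.2025 .0247
```

```text
t 42.9 tcp [ 0.6216 -0.2026  0.0264] w 0.0658 F [-0.2  0.7 -0.2] ytool [ 0.397  0.918 -0.012] ztool [-0.009 -0.009 -1.   ]
tool shift mm to [0.621, -0.2025, 0.0247] : [ 0.6 -0.1  1.7]
```

>>> {"api": "play_rows", "payload": {"commands": [{"x": 0,"y": 0,"z": 1.2,"spin": 0},{"x": 0,"y": 0,"z": 0,"spin": 0}]}}

```text
time: 43.1
position: [0.6217, -0.2027, 0.0252]
tool_rot: [0.203, 0.979, -0.005, -0.003]
ft_force: [0.1, -0.0, -0.7]
grip_width: 0.066
```

>>> {"api": "play_rows", "payload": {"commands": [{"x": 0,"y": 0,"z": 1,"spin": 0}]}}

```text
time: 43.2
position: [0.6219, -0.2028, 0.0243]
tool_rot: [0.203, 0.979, -0.005, -0.003]
ft_force: [-0.7, 0.3, -0.1]
grip_width: 0.0656
```

>>> {"api": "play_rows", "payload": {"commands": [{"x": 0,"y": 0,"z": 1,"spin": 0}]}}

```text
time: 43.3
position: [0.6219, -0.203, 0.0241]
tool_rot: [0.203, 0.979, -0.005, -0.003]
ft_force: [-2.6, 0.7, 8.4]
grip_width: 0.0657
```

Contact. Releasing and retreating.

>>> {"api": "play_rows", "payload": {"commands": [{"x": 0,"y": 0,"z": 0,"spin": 0},{"x": 0,"y": 0,"z": 0,"spin": 0},{"x": 0,"y": 0,"z": 0,"spin": 0},{"x": 0,"y": 0,"z": 0,"spin": 0},{"x": 0,"y": 0,"z": 0,"spin": 0}], "grip": 1}}

```text
time: 43.8
position: [0.6224, -0.2032, 0.0245]
tool_rot: [0.203, 0.979, -0.006, -0.002]
ft_force: [-0.5, 0.1, 0.7]
grip_width: 0.0862
```

>>> {"api": "play_rows", "payload": {"commands": [{"x": 0,"y": 0,"z": -5,"spin": 0},{"x": 0,"y": 0,"z": -10,"spin": 0},{"x": 0,"y": 0,"z": -20,"spin": 0},{"x": 0,"y": 0,"z": -25,"spin": 0},{"x": 0,"y": 0,"z": -25,"spin": 0},{"x": 0,"y": 0,"z": -25,"spin": 0},{"x": 0,"y": 0,"z": -20,"spin": 0},{"x": 0,"y": 0,"z": -20,"spin": 0}]}}

```text
time: 44.6
position: [0.6217, -0.2007, 0.1811]
tool_rot: [0.203, 0.979, -0.005, -0.005]
ft_force: [-0.2, 0.9, -0.5]
grip_width: 0.0871
```

>>> {"api": "play_rows", "payload": {"commands": [{"x": 25,"y": 10,"z": -20,"spin": 0},{"x": 30,"y": 15,"z": -10,"spin": 0},{"x": 30,"y": 20,"z": 0,"spin": 0},{"x": 30,"y": 20,"z": 0,"spin": 0},{"x": 25,"y": 15,"z": 0,"spin": 0},{"x": 10,"y": 5,"z": 0,"spin": 0},{"x": 0,"y": 0,"z": 0,"spin": 0},{"x": 0,"y": 0,"z": 0,"spin": 0}]}}

```text
time: 45.4
position: [0.5194, -0.062, 0.2228]
tool_rot: [0.204, 0.979, -0.008, 0.007]
ft_force: [0.4, 0.2, 0.2]
grip_width: 0.0868
```

```bash
python3 go.py;python3 - <<'E'
from meas import *
meas("tin",.004,[.621,-.2025]);meas("jar",.006,[.439,-.344]);meas("pot",.004,[.470,.0112]);meas("battery",.022,[.437,.365]);meas("blue_bottle",0,[.783,.021])
p=cams.camera("scene");crop(p,130,190,450,370,2.5,"z1.png")
p=cams.camera("top");crop(p,150,100,550,350,2,"z2.png")
E
```

```text
t 45.4 tcp [ 0.5194 -0.062   0.2228] w 0.0868 F [0.4 0.2 0.2] ytool [ 0.399  0.917 -0.012] ztool [ 0.01  -0.018 -1.   ]
tin top conf 0.74 px [441. 195.] xy [ 0.6308 -0.2033] res 1.153
tin scene conf 0.72 px [225. 307.] xy [ 0.6191 -0.2011] res 0.071
jar top conf 0.74 px [500. 279.] xy [ 0.4411 -0.3423] res 0.08
jar scene conf 0.96 px [172. 272.] xy [ 0.4338 -0.3436] res 0.066
pot top conf 0.74 px [352. 269.] xy [0.4722 0.0112] res 0.115
pot scene conf 0.83 px [308. 262.] xy [0.4672 0.0126] res 0.057
battery top conf 0.71 px [192. 284.] xy [0.4402 0.3676] res 0.068
battery scene conf 0.8 px [428. 235.] xy [0.4315 0.3707] res 0.081
blue_bottle top conf 0.71 px [344. 133.] xy [0.7858 0.0211] res 0.063
blue_bottle scene conf 0.92 px [326. 328.] xy [0.7792 0.0214] res 0.036
```

View pics/z1.png

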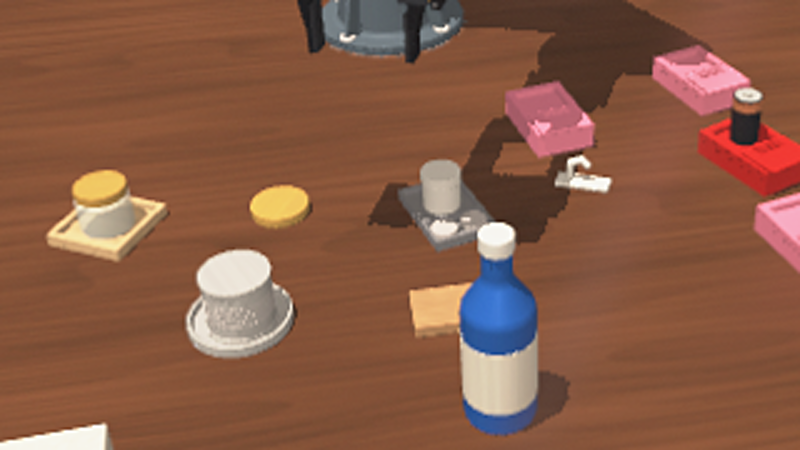

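View pics/z2.png

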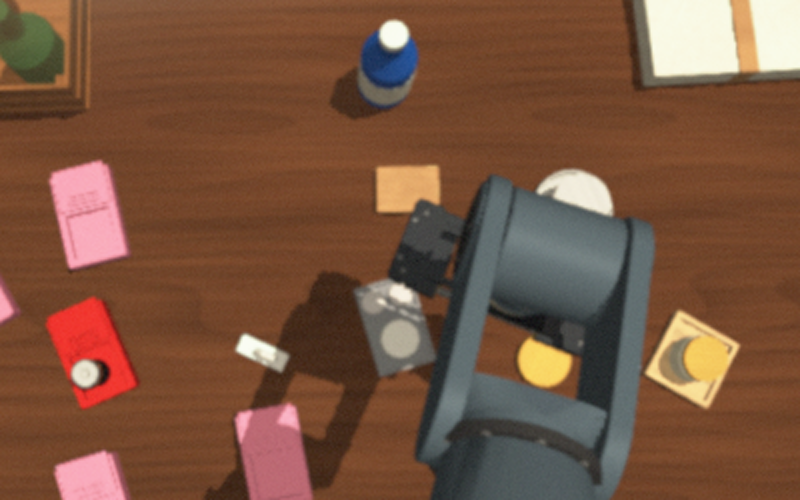

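All four items are upright in their places and the bottle has not moved. Handing in.

```bash
python3 -c "
from rig import robot
print(robot.hand_in())"
```

```text
the job is handed in; nothing more can be done
None
```

The tower is down and the job is handed in at about 46 s of the 120 s allowed. I placed the battery in the red box's well, the pot in the caddy's empty square, the jar in the wooden tray and the tin in the steel dish, in that order.

**Placing:** each item showed 8–15 N of contact at the floor height I expected before I released it. The arm was clear of everything at the end.

**Last pictures:** all four stand upright inside their places. The blue bottle reads within 1 mm of where it started in both cameras.

**Checks that disagreed:**
- The two cameras differ by 4–9 mm in x throughout. This applied to objects and places alike, so I worked between the two readings, nearer the top view.
- The final top-view fit of the tin was useless because the arm hid most of the dish. The tin's final position therefore rests on the scene view, which put it at (0.619, -0.201), and on the arm's own reading of (0.622, -0.203) at release.

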